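# Rack the carving chisels by length

## Robot

A 7-joint arm with a two-finger parallel gripper is mounted at the origin on the work surface. World frame = base frame: x ahead of the robot, y to its left, z up, the work surface at z = 0. Lengths are in m, angles in rad, forces in N, time in s.
With the tool pointing down it reaches from about 0.4 to 0.85 m from the base axis. Payload 4.5 kg.
Tool frame: the origin (TCP) lies on the mounting face of the last link; the fingertips stand 166 mm ahead of it and the grasp point (between the pads) lies 147 mm ahead of it; y points along the fingers, z is the direction in which the jaws open and shut, and the axes are right-handed (so a half turn about y gives the same grasp; the last joint's range is limited). The gripper opens to 88 mm and grips with 3 to 60 N. Pads are 18 mm wide; open, the fingers measure 123 mm over their backs; the gripper's body (75 mm by 187 mm) begins 45 mm behind the grasp point.
Start: joints at [1.234, 0.689, -0.195, 1.565, 0.157, 0.902, -0.215], TCP at [0.226, -0.583, 0.405] pointing down, gripper open.
Joint ranges: [-3.01, 3.01], [-0.46, 2.08], [-1.47, 1.51], [0.13, 2.56], [-1, 4.14], [0.04, 2.09], [-2.66, 2.66]. Speed limits (rad/s): [2.57, 2.57, 3.14, 3.14, 3.14, 3.14, 3.14].

## Interface

Orientations are given as a unit quaternion [x, y, z, w].
In Python, from plant import r gives the robot as it stands.
- The arm moves only by the tool arm_command, never from a script. Its argument "deltas" is a list of rows, each an object of numbers: "dx", "dy", "dz": the shift along the tool's x, y, z each as a share of 1000 mm, from -1 to 1; "wx", "wy", "wz": the turn, a rotation vector about the tool's x, y, z each as a share of 45 degrees, from -1 to 1. In form: [{"dx": .., "dy": .., "dz": .., "wx": .., "wy": .., "wz": ..}, ...]. A call has exactly 5 rows; each row is the pose to reach, as a shift and turn from the pose commanded when the call began, along the tool's axes at that moment; what a row does not reach only later rows make up. A row lasts 1/10 s, in which the tool goes at most 50 mm and 8.59 degrees, less where a joint would pass 70% of its speed; a pose out of reach is approached as far as the arm can. A call with a number of a shift or a turn outside -1 to 1 is refused whole. A call with a gripper value outside its range is refused whole. "claw" is the opening, from -1 (shut) to 1 (fully open), set as the call begins (left out, the last holds). The fingers move at their own pace and stop on an object; "grip_force" is the grip in N (left out, the last holds). Time passes only in rows, so rows that repeat a pose let the fingers close, or fill a call up. It gives the time, the measured TCP pose, the force and the opening at its end, in the units of the state.
- r.get_state(): the state, without advancing time (a new reading comes with each control period).
- r.snapshot(name): name is "scene" or "top" or "wrist"; returns the picture (400x640x3 uint8, red, green, blue); there is no depth.
- r.get_calibration(name): a dict with "vertical_fov" (degrees; the focal length in pixels is half the picture's height over the tangent of half this angle, whatever the lens; pixels are square), "cx", "cy" (the principal point, pixels), "k1" (the pictures are not rectified: a ray, as slopes to the right and down, at radius r is drawn at 1 + k1 r^2 times it, then the intrinsics apply), "R" (3x3) and "t" (3): a world point X has camera coordinates R X + t. Camera axes: x right, y down, z forward; pixel columns grow to the right and rows downward; lengths in m; the calibration is good to about 2 mm. A picture is of the moment at which its call begins: read the wrist's pose just before it. get_calibration takes no time and is no camera call; for the wrist camera it gives the pose at the moment of the call.
- r.finish_job(): hands the job in, once; it reports no verdict.
The state is a dict: "clock": time; "q": joint angles; "qd": joint speeds; "joint_torque": joint torques, N m; "tool_pos": TCP position; "eef_rot": TCP orientation; "contact_force": force on the tool from outside, world axes, zero at the start; "moment": the same for the moment, N m; "opening": opening from 0.0 (shut) to 1.0 (fully open).
Only numpy, scipy, OpenCV 4.12 (cv2) and the standard library are available. Lean on these libraries where they do the work, as an engineer would, in place of code of your own. Each camera call takes 0.05 s, during which the arm holds its last target.

## Task

Put the four stone chisels away in the wooden rack, one lying flat in each cradle and centred lengthwise, in order of length: the shortest in the cradle next to the sharpening stone, and each one further along longer than the last. Blades may point either way; leave the sharpening stone and the brush where they lie.

Things in the scene. Friction and masses are not known exactly. Their poses are not given: they have to be found in the camera images.
- chisel_140: Stone chisel, 140 mm long: dark steel bar 16 x 16 mm, bright flat blade (last 22 mm, 22 mm wide, 6 mm thick) at its +x end; 0.27 kg give or take a third. Lies flat on a 4 mm cork mat, the others about 70 mm away. Origin: mid length, on its underside (grip there, across y; bar top 16 mm above). x along it, z up. The chisels differ only in length.
- chisel_170: Stone chisel, 170 mm long: dark steel bar 16 x 16 mm, bright flat blade (last 22 mm, 22 mm wide, 6 mm thick) at its +x end; 0.32 kg give or take a third. Lies flat on a 4 mm cork mat, the others about 70 mm away. Origin: mid length, on its underside (grip there, across y; bar top 16 mm above). x along it, z up. The chisels differ only in length.
- chisel_200: Stone chisel, 200 mm long: dark steel bar 16 x 16 mm, bright flat blade (last 22 mm, 22 mm wide, 6 mm thick) at its +x end; 0.38 kg give or take a third. Lies flat on a 4 mm cork mat, the others about 70 mm away. Origin: mid length, on its underside (grip there, across y; bar top 16 mm above). x along it, z up. The chisels differ only in length.
- chisel_230: Stone chisel, 230 mm long: dark steel bar 16 x 16 mm, bright flat blade (last 22 mm, 22 mm wide, 6 mm thick) at its +x end; 0.44 kg give or take a third. Lies flat on a 4 mm cork mat, the others about 70 mm away. Origin: mid length, on its underside (grip there, across y; bar top 16 mm above). x along it, z up. The chisels differ only in length.
- cradle_0: Fixed pale wood cradle, +y end of the rack; 4 alike, 60 mm apart along y, on a dark 8 mm base. Two bars 14 mm thick, centred 37 mm either side along x (60 mm gap for the fingers), each with a notch 30 mm wide between 8 mm horns, 12 mm high. Origin: middle of the gap, at notch floor level, 24 mm above the bench. A chisel lies along x on the notch floor. y points to cradle_0's end.
- cradle_1: Fixed pale wood cradle, second from the +y end; 4 alike, 60 mm apart along y, on a dark 8 mm base. Two bars 14 mm thick, centred 37 mm either side along x (60 mm gap for the fingers), each with a notch 30 mm wide between 8 mm horns, 12 mm high. Origin: middle of the gap, at notch floor level, 24 mm above the bench. A chisel lies along x on the notch floor. y points to cradle_0's end.
- cradle_2: Fixed pale wood cradle, third from the +y end; 4 alike, 60 mm apart along y, on a dark 8 mm base. Two bars 14 mm thick, centred 37 mm either side along x (60 mm gap for the fingers), each with a notch 30 mm wide between 8 mm horns, 12 mm high. Origin: middle of the gap, at notch floor level, 24 mm above the bench. A chisel lies along x on the notch floor. y points to cradle_0's end.
- cradle_3: Fixed pale wood cradle, -y end of the rack; 4 alike, 60 mm apart along y, on a dark 8 mm base. Two bars 14 mm thick, centred 37 mm either side along x (60 mm gap for the fingers), each with a notch 30 mm wide between 8 mm horns, 12 mm high. Origin: middle of the gap, at notch floor level, 24 mm above the bench. A chisel lies along x on the notch floor. y points to cradle_0's end.
- whetstone: Sharpening stone in a dark wooden holder, 190 x 50 x 32 mm, 0.6 kg, loose on the bench beside one end of the rack (either end, its centre about 165 mm from the rack's middle); it marks the end where the shortest chisel goes. Origin: centre of its underside, x along it, z up. Stays where it is.
- brush: Dusting brush, 157 mm long, wooden handle, steel ferrule and 40 mm wide pale bristles, 18 mm high, lying loose beside the other end of the rack. Origin: on its underside where handle meets ferrule, x towards the bristles. Stays where it is.

How it is judged:
At the end, for the whole second after the job is handed in: Counting from the whetstone's end of the rack, the four cradles hold the 140, 170, 200 and 230 mm chisels in that order, each with its origin within 15 mm horizontally and 5 mm in height of the cradle's origin and its length within 0.2 rad of the cradle's x (either way round), released and at rest (((y of whetstone in the frame of cradle_0 above 0 m and horizontal distance between chisel_140 and cradle_0 below 0.015 m and z of chisel_140 in the frame of cradle_0 between -0.005 and 0.005 m and angle between the x axis of chisel_140 and the x axis of cradle_0, either way round below 0.2 rad and horizontal distance between chisel_170 and cradle_1 below 0.015 m and z of chisel_170 in the frame of cradle_1 between -0.005 and 0.005 m and angle between the x axis of chisel_170 and the x axis of cradle_1, either way round below 0.2 rad and horizontal distance between chisel_200 and cradle_2 below 0.015 m and z of chisel_200 in the frame of cradle_2 between -0.005 and 0.005 m and angle between the x axis of chisel_200 and the x axis of cradle_2, either way round below 0.2 rad and horizontal distance between chisel_230 and cradle_3 below 0.015 m and z of chisel_230 in the frame of cradle_3 between -0.005 and 0.005 m and angle between the x axis of chisel_230 and the x axis of cradle_3, either way round below 0.2 rad) or (y of whetstone in the frame of cradle_0 below 0 m and horizontal distance between chisel_140 and cradle_3 below 0.015 m and z of chisel_140 in the frame of cradle_3 between -0.005 and 0.005 m and angle between the x axis of chisel_140 and the x axis of cradle_3, either way round below 0.2 rad and horizontal distance between chisel_170 and cradle_2 below 0.015 m and z of chisel_170 in the frame of cradle_2 between -0.005 and 0.005 m and angle between the x axis of chisel_170 and the x axis of cradle_2, either way round below 0.2 rad and horizontal distance between chisel_200 and cradle_1 below 0.015 m and z of chisel_200 in the frame of cradle_1 between -0.005 and 0.005 m and angle between the x axis of chisel_200 and the x axis of cradle_1, either way round below 0.2 rad and horizontal distance between chisel_230 and cradle_0 below 0.015 m and z of chisel_230 in the frame of cradle_0 between -0.005 and 0.005 m and angle between the x axis of chisel_230 and the x axis of cradle_0, either way round below 0.2 rad)) and linear speed of each of chisel_140, chisel_170, chisel_200, chisel_230 below 0.02 m/s and angular speed of each of chisel_140, chisel_170, chisel_200, chisel_230 below 0.2 rad/s); the robot touches nothing.
It fails at once if the whetstone is moved more than 20 mm (distance of whetstone from where it was at the start of the episode above 0.02 m).
It fails at once if the brush is moved more than 20 mm (distance of brush from where it was at the start of the episode above 0.02 m).
It also fails if it takes over 109 s, if anything falls off the work surface, if the arm or the gripper's body presses on something with over 40 N, if the wrist force passes 120 N, or if a joint passes its speed limit or range.

## Working session

There is one attempt and no reset: what is moved stays moved. The work goes in short steps, Python scripts to look and compute and a tool call to move; the robot and the scene stay as the last step left them, time stands still between calls to the robot, and variables do not carry over. Pictures are saved under pics/ and viewed, and the job is handed in when it is done.

Besides the shell and the picture viewer there is one more tool, called after "Emit:" in YAML: its name, and indented under it one key for each argument. arm_command: Moves the arm, as the interface text tells. Shift numbers are shares of 1000 mm and turn numbers shares of 45 degrees, none past 1 either way. Its arguments: {"type":"object","properties":{"deltas":{"type":"array","items":{"type":"object","properties":{"dx":{"type":"number","minimum":-1,"maximum":1},"dy":{"type":"number","minimum":-1,"maximum":1},"dz":{"type":"number","minimum":-1,"maximum":1},"wx":{"type":"number","minimum":-1,"maximum":1},"wy":{"type":"number","minimum":-1,"maximum":1},"wz":{"type":"number","minimum":-1,"maximum":1}}}},"claw":{"type":"number"},"grip_force":{"type":"number"}},"required":["deltas"]}

```bash
ls; mkdir -p pics
python3 - <<'E'
from plant import r
import cv2
print(r.get_state())
for n in ["scene","top"]:
    c=r.get_calibration(n);print(n,c)
    cv2.imwrite(f"pics/{n}0.png",r.snapshot(n)[:,:,::-1])
E
```

```text
pics
{'clock': 0.0, 'q': array([ 1.23377061,  0.68998614, -0.19451238,  1.56630926,  0.15731468,
        0.90248886, -0.21512252]), 'qd': array([-1.97042549e-04, -8.65213742e-05,  4.13074598e-04,  1.18845915e-03,
        9.14159347e-04,  8.92615199e-04,  4.35830142e-04]), 'joint_torque': array([-2.91498609e-04, -5.27549922e+01, -1.26637179e+00, -1.53424072e+01,
       -5.25183161e-02,  6.56997581e-03,  1.59536662e-04]), 'tool_pos': array([ 0.22634919, -0.58223537,  0.40391764]), 'eef_rot': array([-0.13054503,  0.6955966 , -0.69436856,  0.13021394]), 'contact_force': array([-0.77241597, -0.38266022,  0.33537981]), 'moment': array([-0.02415409,  0.04046473, -0.05100929]), 'opening': 0.9967276397360825}
scene {'vertical_fov': 54.969232240321325, 'cx': 320.2219839523479, 'cy': 196.90436707208488, 'k1': -0.09226837937325441, 'R': array([[ 0.02450587,  0.99953859,  0.01794644],
       [ 0.79969291, -0.0088272 , -0.60034434],
       [-0.59990892,  0.0290636 , -0.79954024]]), 't': array([-0.03980146, -0.39020255,  1.43310132])}
top {'vertical_fov': 50.463951249901854, 'cx': 322.33950961989495, 'cy': 195.72744711353712, 'k1': -0.048663090047835936, 'R': array([[-0.02278509, -0.99967381, -0.01153721],
       [-0.99539957,  0.02375888, -0.09281814],
       [ 0.09306198,  0.00936927, -0.99561623]]), 't': array([0.03237142, 0.50584751, 1.25327023])}
```

View pics/scene0.png

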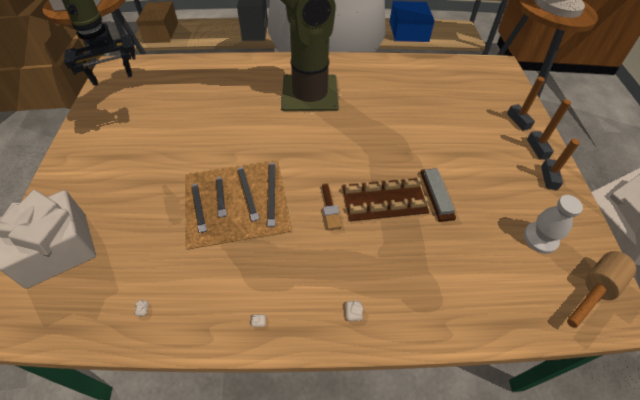

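View pics/top0.png

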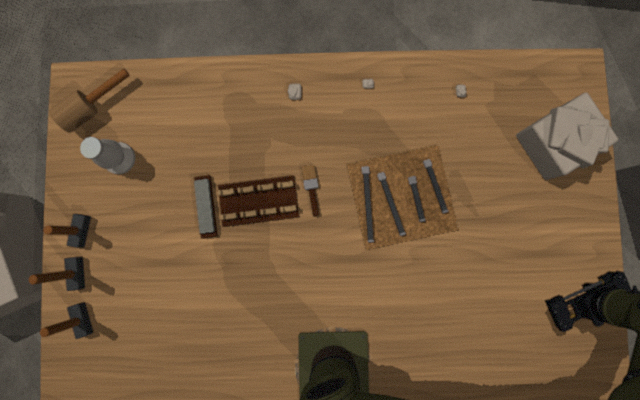

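The top view shows the whetstone at (205,207), the left or +y end of the rack at (258,200). The brush is at (312,190). The chisels on the mat run from (368,205) to (436,187). I'll measure them next.

```bash
cat > h.py <<'E'
import numpy as np,cv2
def K(c):
    f=200/np.tan(np.radians(c["vertical_fov"])/2); return f
def ray(c,uv):
    uv=np.atleast_2d(np.asarray(uv,float)); f=K(c)
    d=(uv-[c["cx"],c["cy"]])/f
    s=d.copy()
    for _ in range(30): s=d/(1+c["k1"]*(s**2).sum(1,keepdims=True))
    v=np.c_[s,np.ones(len(s))]@np.asarray(c["R"])
    o=-np.asarray(c["R"]).T@np.asarray(c["t"]); return o,v
def plane(c,uv,z):
    o,v=ray(c,uv); return (o+v*((z-o[2])/v[:,2])[:,None])[:,:2]
def proj(c,X):
    X=np.atleast_2d(X)@np.asarray(c["R"]).T+c["t"]; s=X[:,:2]/X[:,2:]
    s=s*(1+c["k1"]*(s**2).sum(1,keepdims=True)); return s*K(c)+[c["cx"],c["cy"]]
E
python3 - <<'E'
import cv2,numpy as np
from h import *
from plant import r
a=cv2.imread("pics/top0.png")
cv2.imwrite("pics/t_ch.png",cv2.resize(a[135:260,335:470],None,fx=4.5,fy=4.5,interpolation=cv2.INTER_CUBIC))
cv2.imwrite("pics/t_ra.png",cv2.resize(a[155:250,185:330],None,fx=5,fy=5,interpolation=cv2.INTER_CUBIC))
hsv=cv2.cvtColor(a,cv2.COLOR_BGR2HSV)
c=r.get_calibration("top")
m=((hsv[...,1]<75)).astype(np.uint8)
m[:140]=0;m[255:]=0;m[:,:345]=0;m[:,462:]=0
n,l,s,ce=cv2.connectedComponentsWithStats(m)
for i in range(1,n):
    if s[i,4]<60: continue
    ys,xs=np.nonzero(l==i); P=plane(c,np.c_[xs,ys],0.02)
    rc=cv2.minAreaRect((P*1000).astype(np.float32)); print(s[i],[np.round(x,1) for x in rc[:2]],rc[2])
    mu=P.mean(0);u,sv,vt=np.linalg.svd(P-mu,full_matrices=False);d=vt[0];p=(P-mu)@d
    print(' dir',np.round(d,3),'ang',np.degrees(np.arctan2(d[1],d[0])),'mid',np.round(mu+d*(p.max()+p.min())/2,4),'len',np.ptp(p))
E
```

```text
[423 159  25  54 309] [array([ 528.8, -320.7]), array([170.1,  23.3])] 15.730027198791504
 dir [-0.955 -0.298] ang -162.65755441643603 mid [ 0.5292 -0.3224] len 0.17020663374573666
[361 166  13  77 405] [array([ 479.8, -117.4]), array([230. ,  23.6])] 3.64479923248291
 dir [-0.999 -0.039] ang -177.7766582294589 mid [ 0.4796 -0.1155] len 0.23002310032028678
[377 172  29  64 366] [array([ 477.8, -184.7]), array([200.6,  23.1])] 17.14993667602539
 dir [-0.952 -0.307] ang -162.13062294725222 mid [ 0.4783 -0.1863] len 0.200731127148282
[408 176  17  46 267] [array([ 491.1, -261.6]), array([140.8,  23.5])] 9.888964653015137
 dir [-0.98  -0.201] ang -168.4095966359923 mid [ 0.4914 -0.2638] len 0.1409708432480012
```

```bash
true
```

```text
(no output)
```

View pics/t_ch.png

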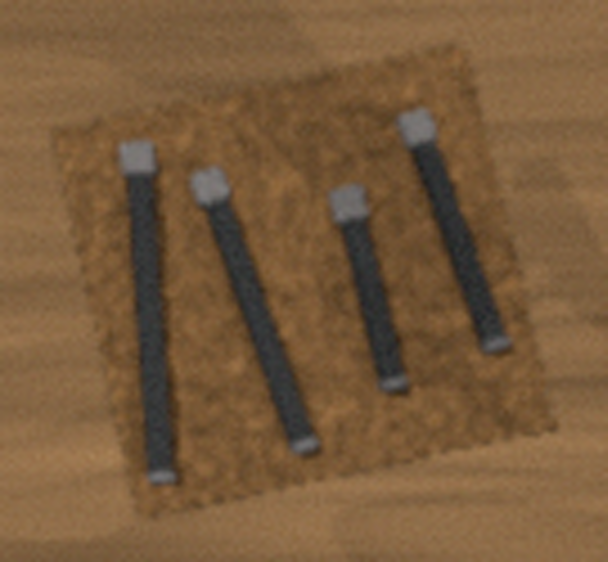

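View pics/t_ra.png

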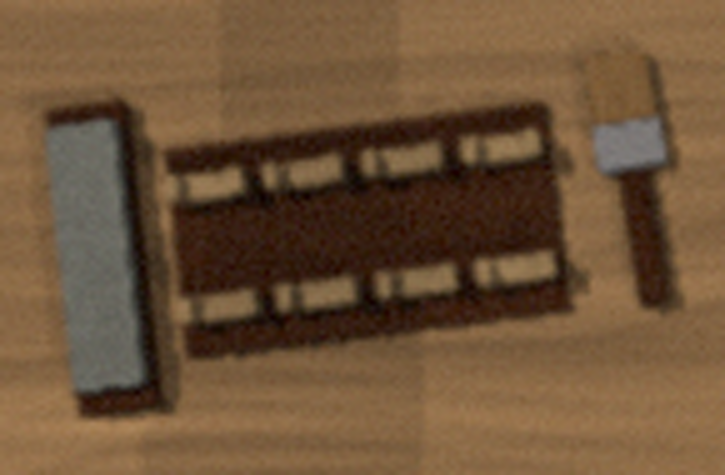

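```bash
cat >> h.py <<'E'
from scipy.spatial.transform import Rotation as Rn
# world target tcp pos + jaw angle -> deltas. Down-pointing: tool y=-z world; tool z = jaw dir
def target(pos,axis_ang,R0):
    # axis_ang: chisel x angle (rad). jaw dir perpendicular; choose nearest
    best=None
    for k in (1,-1):
        z=k*np.array([-np.sin(axis_ang),np.cos(axis_ang),0]); y=np.array([0,0,-1.]); x=np.cross(y,z)
        R=np.c_[x,y,z]; w=Rn.from_matrix(R0.T@R).as_rotvec()
        if best is None or np.linalg.norm(w)<np.linalg.norm(best): best=w
    return best
def delta(pos,ang,st,ref=None):
    R0=Rn.from_quat(st["eef_rot"]).as_matrix()
    p0=np.asarray(st["tool_pos"])
    d=R0.T@(np.asarray(pos)-p0); w=target(pos,ang,R0)
    return np.round(d,4),np.round(w/(np.pi/4),4)
E
python3 - <<'E'
from h import *
from plant import r
st=r.get_state()
print(Rn.from_quat(st["eef_rot"]).as_matrix().round(3))
c=r.get_calibration("top")
q=np.array([(167,152),(548,103),(572,308),(190,355)])/5-.4+[185,155]
B=plane(c,q,.008);print(B.round(4),B.mean(0),[np.linalg.norm(B[i]-B[i-1]) for i in range(4)])
b=np.array([(212,184),(305,170),(403,160),(502,148),(225,306),(320,294),(420,281),(517,268)])/5-.4+[185,155]
P=plane(c,b,.024);print(P.round(4),P.mean(0))
x=P[:4].mean(0)-P[4:].mean(0);print(np.degrees(np.arctan2(*x[::-1])),np.linalg.norm(x))
y=P[0]+P[4]-P[3]-P[7];print(np.degrees(np.arctan2(*y[::-1])),np.linalg.norm(y)/2)
print(r.get_calibration("wrist"))
print(delta([.4914,-.2638,.36],np.radians(11.6),st))
E
```

```text
[[-0.932 -0.001  0.362]
 [-0.362  0.001 -0.932]
 [ 0.    -1.    -0.002]]
[[0.5487 0.3403]
 [0.5731 0.1055]
 [0.4472 0.093 ]
 [0.4239 0.3263]] [0.49822933 0.2162547 ] [np.float64(0.12555816221699798), np.float64(0.23615774809738357), np.float64(0.12651188722998166), np.float64(0.23447550407813533)]
[[0.5265 0.3087]
 [0.5336 0.2521]
 [0.5383 0.1926]
 [0.5441 0.1325]
 [0.4524 0.301 ]
 [0.4584 0.2435]
 [0.4648 0.1831]
 [0.4713 0.1245]] [0.49866586 0.21725069]
6.520269724973604 0.07436417674930436
95.90141577492456 0.1772888601423638
{'vertical_fov': 62.07710086203728, 'cx': 314.2861863423612, 'cy': 199.4129008948036, 'k1': -0.046041151281143756, 'R': array([[ 0.36402021, -0.93138772, -0.0024884 ],
       [-0.88765664, -0.34773512,  0.30190391],
       [-0.2820549 , -0.10769028, -0.95333511]]), 't': array([-0.62345328, -0.04268474,  0.39046993])}
(array([-0.3624,  0.0443, -0.2007]), array([0.002 , 0.2144, 0.0003]))
```

Run:
```python
from h import *
from plant import r
st=r.get_state()
print(delta([.44,-.24,.40],np.radians(11.6),st))
```

```text
(array([-0.3232,  0.0044, -0.2416]), array([0.002 , 0.2144, 0.0003]))
```

Emit:
arm_command:
  deltas:
    - {"dx": -0.036,"dz": -0.027,"wy": 0.05}
    - {"dx": -0.072,"dz": -0.054,"wy": 0.1}
    - {"dx": -0.108,"dz": -0.081,"wy": 0.15}
    - {"dx": -0.144,"dz": -0.108,"wy": 0.2}
    - {"dx": -0.18,"dz": -0.135,"wy": 0.214}
  claw: 0.2
  grip_force: 40

```text
invalid input at $.deltas[0]: expected keys dx, dy, dz, wx, wy, wz
```

Run:
```python
from h import *
from plant import r
st=r.get_state()
print(st["clock"],st["tool_pos"],delta([.44,-.24,.40],np.radians(11.6),st))
```

```text
0.1 [ 0.22635603 -0.58226575  0.40402798] (array([-0.3232,  0.0044, -0.2416]), array([0.002 , 0.2144, 0.0003]))
```

Emit:
arm_command:
  deltas:
    - {"dx": -0.036,"dy": 0,"dz": -0.027,"wx": 0,"wy": 0.05,"wz": 0}
    - {"dx": -0.072,"dy": 0,"dz": -0.054,"wx": 0,"wy": 0.1,"wz": 0}
    - {"dx": -0.108,"dy": 0,"dz": -0.081,"wx": 0,"wy": 0.15,"wz": 0}
    - {"dx": -0.144,"dy": 0,"dz": -0.108,"wx": 0,"wy": 0.2,"wz": 0}
    - {"dx": -0.18,"dy": 0,"dz": -0.135,"wx": 0,"wy": 0.214,"wz": 0}
  claw: 0.2
  grip_force: 40

```text
clock: 0.6
tool_pos: [0.3459, -0.3898, 0.4045]
eef_rot: [-0.071, 0.704, -0.703, 0.071]
contact_force: [0.9, -0.3, 0.4]
opening: 0.608
```

Run:
```python
from h import *
from plant import r
st=r.get_state()
print(st["clock"],st["tool_pos"],st["opening"],delta([.44,-.24,.40],np.radians(11.6),st))
```

```text
0.6 [ 0.34592216 -0.38980019  0.40453004] 0.6075290847461469 (array([-0.1221,  0.0046, -0.128 ]), array([ 0.0005, -0.0014,  0.0003]))
```

Emit:
arm_command:
  deltas:
    - {"dx": -0.03,"dy": 0,"dz": -0.03,"wx": 0,"wy": 0,"wz": 0}
    - {"dx": -0.06,"dy": 0,"dz": -0.06,"wx": 0,"wy": 0,"wz": 0}
    - {"dx": -0.09,"dy": 0,"dz": -0.09,"wx": 0,"wy": 0,"wz": 0}
    - {"dx": -0.122,"dy": 0,"dz": -0.12,"wx": 0,"wy": 0,"wz": 0}
    - {"dx": -0.122,"dy": 0,"dz": -0.128,"wx": 0,"wy": 0,"wz": 0}

```text
clock: 1.1
tool_pos: [0.4428, -0.2362, 0.4047]
eef_rot: [-0.074, 0.704, -0.702, 0.076]
contact_force: [0.2, 0.2, -0.0]
opening: 0.599
```

Run:
```python
from h import *
from plant import r
st=r.get_state()
print(st["clock"],st["tool_pos"],st["opening"])
c=r.get_calibration("wrist");a=r.snapshot("wrist")[:,:,::-1]
cv2.imwrite("pics/w1.png",a)
import pickle;pickle.dump(c,open("w1.pkl","wb"))
```

```text
1.1 [ 0.44282135 -0.23620193  0.40465562] 0.5990800310247693
```

View pics/w1.png

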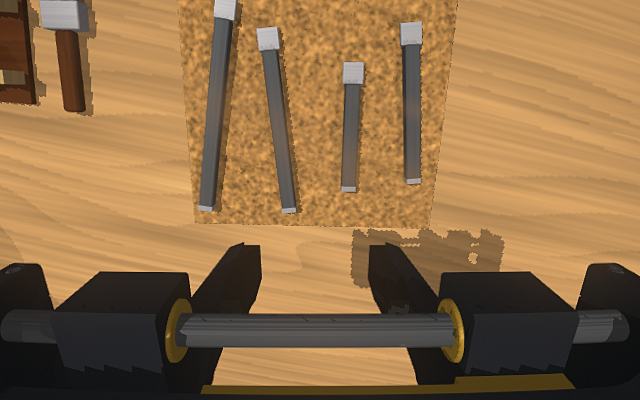

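Run:
```python
from h import *
import pickle
c=pickle.load(open("w1.pkl","rb"));a=cv2.imread("pics/w1.png")
cv2.imwrite("pics/w1c.png",cv2.resize(a[0:225,180:460],None,fx=2.6,fy=2.6,interpolation=cv2.INTER_CUBIC))
hsv=cv2.cvtColor(a,cv2.COLOR_BGR2HSV)
m=(hsv[...,1]<90).astype(np.uint8);m[225:]=0;m[:,:190]=0;m[:,440:]=0
m=cv2.morphologyEx(m,cv2.MORPH_OPEN,np.ones((3,3)))
n,l,s,_=cv2.connectedComponentsWithStats(m)
for i in range(1,n):
    if s[i,4]<400: continue
    ys,xs=np.nonzero(l==i); P=plane(c,np.c_[xs,ys],0.018)
    mu=P.mean(0);vt=np.linalg.svd(P-mu,full_matrices=False)[2];d=vt[0]*np.sign(vt[0][0]);p=(P-mu)@d;qq=(P-mu)@[-d[1],d[0]]
    k=(p<p.max()-.03)&(p>p.min()+.006)
    # lateral mid per slice
    bins=np.arange(p[k].min(),p[k].max(),.01);L=[];S=[]
    W=[]
    for b in bins:
        kk=k&(p>=b)&(p<b+.01)
        if kk.sum()>5: L.append((qq[kk].max()+qq[kk].min())/2);S.append(b+.005);W.append(np.ptp(qq[kk]))
    g=np.polyfit(S,L,1); ang=np.arctan2(d[1],d[0])+np.arctan(g[0])
    midp=(p.max()+p.min())/2; mid=mu+d*midp+np.array([-d[1],d[0]])*np.polyval(g,midp)
    print(s[i,:4],'len',np.ptp(p).round(4),'w',np.median(W).round(4),'mid',mid.round(4),'ang',np.degrees(ang).round(2))
```

```text
[198   0  39 212] len 0.2263 w 0.0182 mid [ 0.4793 -0.1166] ang 2.38
[399  21  23 163] len 0.1689 w 0.0174 mid [ 0.5301 -0.3221] ang 17.34
[256  26  41 188] len 0.1991 w 0.0158 mid [ 0.4799 -0.1868] ang 17.73
[341  62  23 130] len 0.1386 w 0.0158 mid [ 0.493 -0.264] ang 11.54
```

View pics/w1c.png

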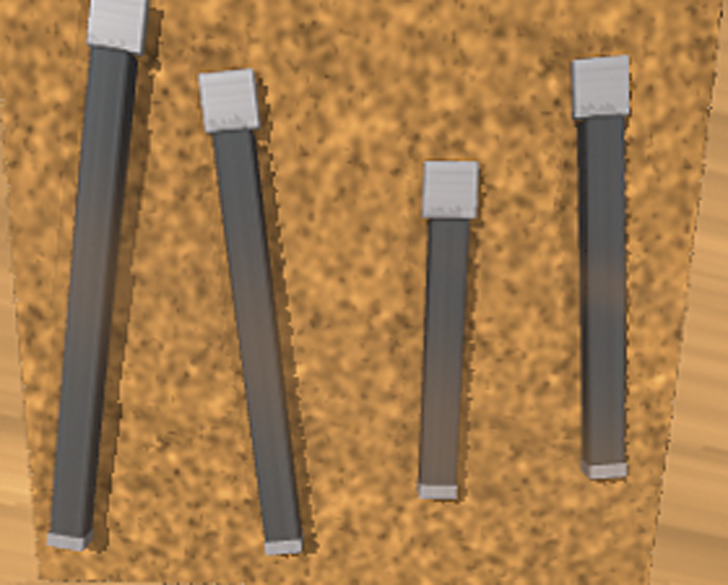

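```bash
cat > g.py <<'E'
import sys
from h import *
from plant import r
x,y,z,a=map(float,sys.argv[1:5]); st=r.get_state()
print(st["clock"],st["tool_pos"].round(4),st["opening"].round(3),st["contact_force"].round(1),*delta([x,y,z],np.radians(a),st))
E
python3 g.py .492 -.264 .25 11.5
```

```text
Traceback (most recent call last):
  File "g.py", line 5, in <module>
    print(st["clock"],st["tool_pos"].round(4),st["opening"].round(3),st["contact_force"].round(1),*delta([x,y,z],np.radians(a),st))
                                              ^^^^^^^^^^^^^^^^^^^
AttributeError: 'float' object has no attribute 'round'
```

```bash
sed -i 's/st\["opening"\].round(3)/round(st["opening"],3)/' g.py
python3 g.py .492 -.264 .23 11.5
```

```text
1.15 [ 0.4406 -0.2373  0.4045] 0.597 [-0.9  1.9 -0.8] [-0.0446  0.1744  0.0373] [ 0.0031  0.0125 -0.0007]
```

Emit:
arm_command:
  deltas:
    - {"dx": -0.012,"dy": 0.04,"dz": 0.01,"wx": 0.003,"wy": 0.012,"wz": 0}
    - {"dx": -0.024,"dy": 0.08,"dz": 0.02,"wx": 0.003,"wy": 0.012,"wz": 0}
    - {"dx": -0.036,"dy": 0.12,"dz": 0.03,"wx": 0.003,"wy": 0.012,"wz": 0}
    - {"dx": -0.0446,"dy": 0.16,"dz": 0.0373,"wx": 0.003,"wy": 0.012,"wz": 0}
    - {"dx": -0.0446,"dy": 0.1744,"dz": 0.0373,"wx": 0.003,"wy": 0.012,"wz": 0}
  claw: 0.1

```text
clock: 1.65
tool_pos: [0.4892, -0.2704, 0.2268]
eef_rot: [0.069, -0.704, 0.704, -0.066]
contact_force: [-0.5, 1.0, 0.8]
opening: 0.544
```

```bash
python3 g.py .492 -.264 .173 11.5; python3 -c "
from plant import r;import cv2
cv2.imwrite('pics/w2.png',r.snapshot('wrist')[:,:,::-1])"; python3 g.py .492 -.264 .173 11.5
```

```text
1.65 [ 0.4892 -0.2704  0.2268] 0.544 [-0.5  1.   0.8] [-0.0041  0.0538 -0.0058] [-0.0008 -0.0118  0.0052]
1.7 [ 0.4884 -0.2697  0.2264] 0.552 [-0.5  0.4 -1.9] [-0.0049  0.0534 -0.0048] [ 0.0012 -0.0113  0.0076]
```

View pics/w2.png

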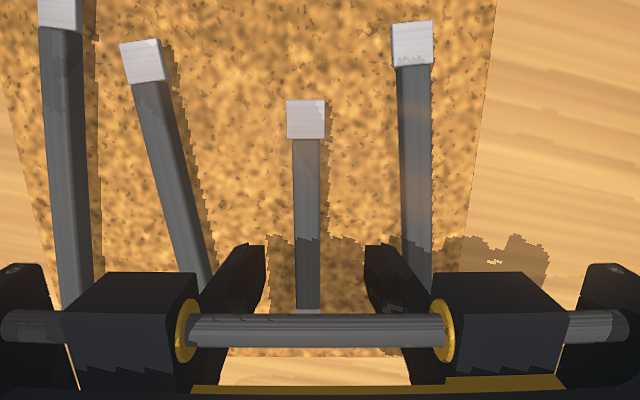

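Emit:
arm_command:
  deltas:
    - {"dx": -0.005,"dy": 0,"dz": -0.005,"wx": 0,"wy": -0.011,"wz": 0}
    - {"dx": -0.005,"dy": 0.012,"dz": -0.005,"wx": 0,"wy": -0.011,"wz": 0}
    - {"dx": -0.005,"dy": 0.024,"dz": -0.005,"wx": 0,"wy": -0.011,"wz": 0}
    - {"dx": -0.005,"dy": 0.034,"dz": -0.005,"wx": 0,"wy": -0.011,"wz": 0}
    - {"dx": -0.005,"dy": 0.04,"dz": -0.005,"wx": 0,"wy": -0.011,"wz": 0}

```text
clock: 2.2
tool_pos: [0.4939, -0.2633, 0.1896]
eef_rot: [0.071, -0.703, 0.704, -0.071]
contact_force: [-0.3, -0.0, -0.1]
opening: 0.548
```

```bash
python3 g.py .492 -.264 .173 11.5
```

```text
2.2 [ 0.4939 -0.2633  0.1896] 0.548 [-0.3 -0.  -0.1] [0.002  0.0166 0.0003] [-0.0028  0.0015  0.0009]
```

Emit:
arm_command:
  deltas:
    - {"dx": 0.001,"dy": 0.005,"dz": 0,"wx": 0,"wy": 0,"wz": 0}
    - {"dx": 0.001,"dy": 0.01,"dz": 0,"wx": 0,"wy": 0,"wz": 0}
    - {"dx": 0.001,"dy": 0.015,"dz": 0,"wx": 0,"wy": 0,"wz": 0}
    - {"dx": 0.001,"dy": 0.015,"dz": 0,"wx": 0,"wy": 0,"wz": 0}
    - {"dx": 0.001,"dy": 0.015,"dz": 0,"wx": 0,"wy": 0,"wz": 0}

```text
clock: 2.7
tool_pos: [0.4933, -0.2636, 0.1753]
eef_rot: [0.071, -0.703, 0.704, -0.071]
contact_force: [-0.0, 0.6, 0.4]
opening: 0.55
```

Emit:
arm_command:
  deltas:
    - {"dx": 0,"dy": 0,"dz": 0,"wx": 0,"wy": 0,"wz": 0}
    - {"dx": 0,"dy": 0,"dz": 0,"wx": 0,"wy": 0,"wz": 0}
    - {"dx": 0,"dy": 0,"dz": 0,"wx": 0,"wy": 0,"wz": 0}
    - {"dx": 0,"dy": 0,"dz": 0,"wx": 0,"wy": 0,"wz": 0}
    - {"dx": 0,"dy": 0,"dz": 0,"wx": 0,"wy": 0,"wz": 0}
  claw: -1
  grip_force: 40

```text
clock: 3.2
tool_pos: [0.4933, -0.2637, 0.1754]
eef_rot: [0.071, -0.703, 0.704, -0.071]
contact_force: [0.1, -0.1, 0.0]
opening: 0.176
```

```bash
python3 g.py .492 -.264 .173 11.5
```

```text
3.2 [ 0.4933 -0.2637  0.1754] 0.176 [ 0.1 -0.1  0. ] [0.0014 0.0024 0.    ] [-0.0035  0.0014 -0.0004]
```

Emit:
arm_command:
  deltas:
    - {"dx": 0,"dy": -0.02,"dz": 0,"wx": 0,"wy": 0,"wz": 0}
    - {"dx": 0,"dy": -0.045,"dz": 0,"wx": 0,"wy": 0,"wz": 0}
    - {"dx": 0,"dy": -0.07,"dz": 0,"wx": 0,"wy": 0,"wz": 0}
    - {"dx": 0,"dy": -0.1,"dz": 0,"wx": 0,"wy": 0,"wz": 0}
    - {"dx": 0,"dy": -0.13,"dz": 0,"wx": 0,"wy": 0,"wz": 0}

```text
clock: 3.7
tool_pos: [0.4927, -0.263, 0.306]
eef_rot: [0.072, -0.703, 0.704, -0.071]
contact_force: [0.5, 0.1, -1.7]
opening: 0.176
```

```bash
python3 g.py .42 .22 .32 6.2; python3 -c "
from plant import r;import cv2
cv2.imwrite('pics/w3.png',r.snapshot('wrist')[:,:,::-1])"
```

```text
3.7 [ 0.4927 -0.263   0.306 ] 0.176 [ 0.5  0.1 -1.7] [-0.0257 -0.0148 -0.4878] [-0.0019  0.1195  0.0015]
```

View pics/w3.png

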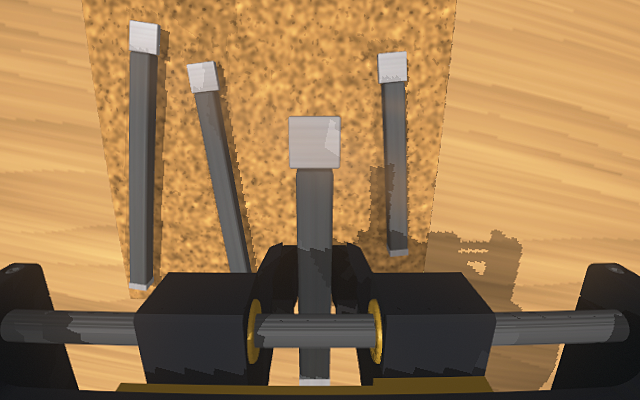

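Emit:
arm_command:
  deltas:
    - {"dx": -0.003,"dy": -0.02,"dz": -0.04,"wx": 0,"wy": 0.02,"wz": 0}
    - {"dx": -0.006,"dy": -0.04,"dz": -0.08,"wx": 0,"wy": 0.04,"wz": 0}
    - {"dx": -0.009,"dy": -0.06,"dz": -0.12,"wx": 0,"wy": 0.06,"wz": 0}
    - {"dx": -0.011,"dy": -0.08,"dz": -0.16,"wx": 0,"wy": 0.08,"wz": 0}
    - {"dx": -0.013,"dy": -0.095,"dz": -0.2,"wx": 0,"wy": 0.1,"wz": 0}

```text
clock: 4.25
tool_pos: [0.4652, -0.063, 0.4004]
eef_rot: [0.043, -0.705, 0.707, -0.044]
contact_force: [0.5, 0.1, -1.7]
opening: 0.176
```

```bash
python3 g.py .42 .22 .40 6.2
```

```text
4.25 [ 0.4652 -0.063   0.4004] 0.176 [ 0.5  0.1 -1.7] [ 1.030e-02 -2.000e-04 -2.864e-01] [-0.0029  0.0183 -0.0006]
```

Emit:
arm_command:
  deltas:
    - {"dx": 0.002,"dy": 0,"dz": -0.048,"wx": 0,"wy": 0.018,"wz": 0}
    - {"dx": 0.004,"dy": 0,"dz": -0.096,"wx": 0,"wy": 0.018,"wz": 0}
    - {"dx": 0.006,"dy": 0,"dz": -0.144,"wx": 0,"wy": 0.018,"wz": 0}
    - {"dx": 0.008,"dy": 0,"dz": -0.192,"wx": 0,"wy": 0.018,"wz": 0}
    - {"dx": 0.01,"dy": 0,"dz": -0.24,"wx": 0,"wy": 0.018,"wz": 0}

```text
clock: 4.75
tool_pos: [0.4254, 0.1742, 0.3989]
eef_rot: [0.039, -0.705, 0.707, -0.039]
contact_force: [1.5, 0.2, -2.5]
opening: 0.171
```

Emit:
arm_command:
  deltas:
    - {"dx": 0,"dy": 0,"dz": -0.025,"wx": 0,"wy": 0,"wz": 0}
    - {"dx": 0,"dy": 0,"dz": -0.046,"wx": 0,"wy": 0,"wz": 0}
    - {"dx": 0,"dy": 0,"dz": -0.046,"wx": 0,"wy": 0,"wz": 0}
    - {"dx": 0,"dy": 0,"dz": -0.046,"wx": 0,"wy": 0,"wz": 0}
    - {"dx": 0,"dy": 0,"dz": -0.046,"wx": 0,"wy": 0,"wz": 0}

```text
clock: 5.25
tool_pos: [0.4214, 0.2166, 0.3989]
eef_rot: [0.038, -0.705, 0.707, -0.038]
contact_force: [0.4, -1.2, -1.7]
opening: 0.173
```

```bash
python3 g.py .42 .22 .40 6.2;python3 - <<'E'
from h import *
from plant import r
c=r.get_calibration("wrist");a=r.snapshot("wrist")[:,:,::-1]
cv2.imwrite("pics/w4.png",a)
import pickle;pickle.dump(c,open("w4.pkl","wb"))
E
```

```text
5.25 [0.4214 0.2166 0.3989] 0.173 [ 0.4 -1.2 -1.7] [ 0.001  -0.0011 -0.0035] [-0.0049 -0.0015  0.0008]
```

View pics/w4.png

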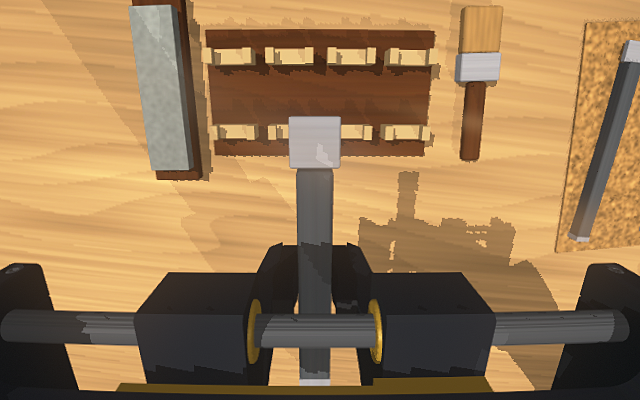

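Run:
```python
from h import *
a=cv2.imread("pics/w4.png")
cv2.imwrite("pics/w4c.png",cv2.resize(a[15:170,195:445],None,fx=3.2,fy=3.2,interpolation=cv2.INTER_CUBIC))
```

```text
(no output)
```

View pics/w4c.png

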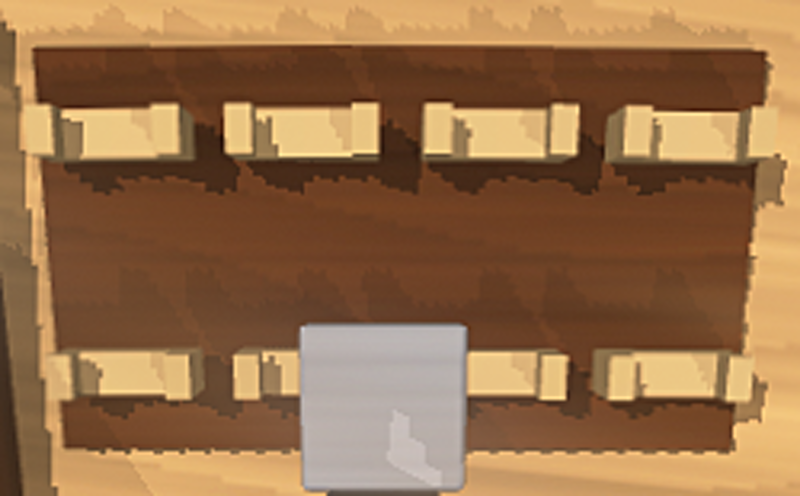

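Run:
```python
from h import *
import pickle
c=pickle.load(open("w4.pkl","rb"))
f=lambda p:np.array(p,float)/3.2+[195,15]-.34
B=plane(c,f([(33,47),(768,52),(733,452),(65,447)]),.008);print(B.round(4),B.mean(0).round(4))
far=plane(c,f([(22,104),(180,104),(225,102),(379,102),(424,102),(579,102),(622,105),(775,107)]),.036)
near=plane(c,f([(50,352),(193,352),(608,351),(753,353)]),.036)
F=(far[::2]+far[1::2])/2;N=(near[::2]+near[1::2])/2
print(F.round(4),N.round(4))
y=F[0]-F[3];print(np.degrees(np.arctan2(*y[::-1]))-90,np.linalg.norm(y))
y=N[0]-N[1];print(np.degrees(np.arctan2(*y[::-1]))-90,np.linalg.norm(y))
a=np.degrees(np.arctan2(*y[::-1]))-90
xd=F[[0,3]]-N;print(np.degrees(np.arctan2(xd[:,1],xd[:,0])),np.linalg.norm(xd,axis=1))
for t in [np.radians(6.2)]:
    u=np.array([np.cos(t),np.sin(t)]);print(F-.044*u,N+.030*u)
    cc=np.vstack([F.mean(0)-.044*u,N.mean(0)+.03*u]);print(cc)
```

```text
[[0.5514 0.342 ]
 [0.5757 0.1084]
 [0.4469 0.094 ]
 [0.4232 0.3283]] [0.4993 0.2182]
[[0.5337 0.3125]
 [0.5403 0.2529]
 [0.5469 0.1939]
 [0.5527 0.135 ]] [[0.4613 0.3033]
 [0.4805 0.1271]]
6.110700394813577 0.17854366745346387
6.234706792122978 0.1773187469800023
[7.25255485 6.29148896] [0.0729816  0.07258369]
[[0.48992791 0.30779737]
 [0.49659959 0.24813369]
 [0.50311206 0.18909913]
 [0.50893384 0.13026817]] [[0.49109738 0.30657589]
 [0.51035447 0.13030592]]
[[0.49964335 0.21882459]
 [0.50072593 0.21844091]]
```

```bash
python3 g.py .4903 .3073 .26 6.2
```

```text
5.3 [0.4215 0.2165 0.399 ] 0.177 [ 0.6 -0.7 -1.5] [-0.0781  0.1387 -0.0834] [-0.0046 -0.0021  0.0005]
```

Emit:
arm_command:
  deltas:
    - {"dx": -0.018,"dy": 0.02,"dz": -0.02,"wx": 0,"wy": 0,"wz": 0}
    - {"dx": -0.038,"dy": 0.05,"dz": -0.04,"wx": 0,"wy": 0,"wz": 0}
    - {"dx": -0.058,"dy": 0.08,"dz": -0.06,"wx": 0,"wy": 0,"wz": 0}
    - {"dx": -0.078,"dy": 0.11,"dz": -0.083,"wx": 0,"wy": 0,"wz": 0}
    - {"dx": -0.078,"dy": 0.138,"dz": -0.083,"wx": 0,"wy": 0,"wz": 0}

```text
clock: 5.8
tool_pos: [0.4922, 0.3115, 0.2597]
eef_rot: [-0.037, 0.707, -0.705, 0.041]
contact_force: [0.3, 0.4, -2.3]
opening: 0.181
```

Emit:
arm_command:
  deltas:
    - {"dx": 0,"dy": 0,"dz": 0,"wx": 0,"wy": 0,"wz": 0}
    - {"dx": 0,"dy": 0,"dz": 0,"wx": 0,"wy": 0,"wz": 0}
    - {"dx": 0,"dy": 0,"dz": 0,"wx": 0,"wy": 0,"wz": 0}
    - {"dx": 0,"dy": 0,"dz": 0,"wx": 0,"wy": 0,"wz": 0}
    - {"dx": 0,"dy": 0,"dz": 0,"wx": 0,"wy": 0,"wz": 0}

```text
clock: 6.3
tool_pos: [0.4901, 0.3087, 0.2623]
eef_rot: [0.038, -0.706, 0.707, -0.039]
contact_force: [0.3, -0.2, -2.0]
opening: 0.171
```

```bash
python3 g.py .4903 .3073 .1954 6.2;python3 -c "
from plant import r;import cv2
cv2.imwrite('pics/w5.png',r.snapshot('wrist')[:,:,::-1])"
```

```text
6.3 [0.4901 0.3087 0.2623] 0.171 [ 0.3 -0.2 -2. ] [0.0001 0.0669 0.0013] [-0.0019  0.0008 -0.0027]
```

View pics/w5.png

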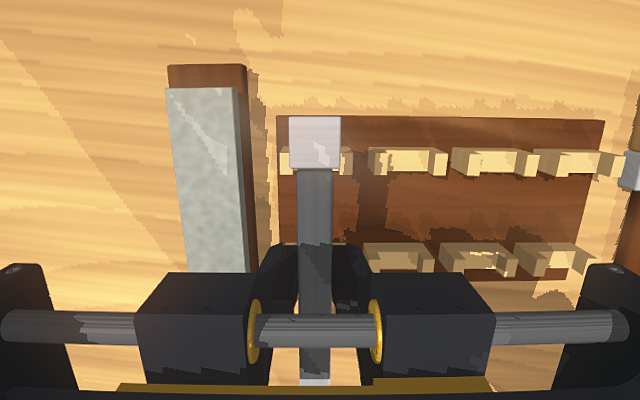

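Emit:
arm_command:
  deltas:
    - {"dx": 0,"dy": 0.015,"dz": 0.001,"wx": 0,"wy": 0,"wz": 0}
    - {"dx": 0,"dy": 0.035,"dz": 0.001,"wx": 0,"wy": 0,"wz": 0}
    - {"dx": 0,"dy": 0.05,"dz": 0.001,"wx": 0,"wy": 0,"wz": 0}
    - {"dx": 0,"dy": 0.06,"dz": 0.001,"wx": 0,"wy": 0,"wz": 0}
    - {"dx": 0,"dy": 0.065,"dz": 0.001,"wx": 0,"wy": 0,"wz": 0}

```text
clock: 6.85
tool_pos: [0.4898, 0.3077, 0.1953]
eef_rot: [0.039, -0.705, 0.707, -0.038]
contact_force: [-6.6, -3.2, 45.0]
opening: 0.173
```

Emit:
arm_command:
  deltas:
    - {"dx": 0,"dy": 0,"dz": 0,"wx": 0,"wy": 0,"wz": 0}
    - {"dx": 0,"dy": 0,"dz": 0,"wx": 0,"wy": 0,"wz": 0}
    - {"dx": 0,"dy": 0.0,"dz": 0,"wx": 0,"wy": 0,"wz": 0}
    - {"dx": 0,"dy": 0.0,"dz": 0,"wx": 0,"wy": 0,"wz": 0}
    - {"dx": 0,"dy": 0.0,"dz": 0,"wx": 0,"wy": 0,"wz": 0}

```text
clock: 7.35
tool_pos: [0.49, 0.3078, 0.1961]
eef_rot: [0.038, -0.705, 0.707, -0.039]
contact_force: [-0.6, -0.4, -2.3]
opening: 0.174
```

```bash
python3 g.py .4903 .3073 .1954 6.2
```

```text
7.35 [0.49   0.3078 0.1961] 0.174 [-0.6 -0.4 -2.3] [-0.0002  0.0007  0.0005] [-0.0029  0.0014 -0.0007]
```

Emit:
arm_command:
  deltas:
    - {"dx": 0,"dy": 0,"dz": 0,"wx": 0,"wy": 0,"wz": 0}
    - {"dx": 0,"dy": 0,"dz": 0,"wx": 0,"wy": 0,"wz": 0}
    - {"dx": 0,"dy": 0.0,"dz": 0,"wx": 0,"wy": 0,"wz": 0}
    - {"dx": 0,"dy": 0.0,"dz": 0,"wx": 0,"wy": 0,"wz": 0}
    - {"dx": 0,"dy": 0.0,"dz": 0,"wx": 0,"wy": 0,"wz": 0}
  claw: 0

```text
clock: 7.85
tool_pos: [0.49, 0.3077, 0.196]
eef_rot: [0.038, -0.705, 0.707, -0.039]
contact_force: [0.4, -0.0, 1.3]
opening: 0.499
```

Emit:
arm_command:
  deltas:
    - {"dx": 0,"dy": -0.02,"dz": 0,"wx": 0,"wy": 0,"wz": 0}
    - {"dx": 0,"dy": -0.05,"dz": 0,"wx": 0,"wy": 0,"wz": 0}
    - {"dx": 0,"dy": -0.09,"dz": 0,"wx": 0,"wy": 0,"wz": 0}
    - {"dx": 0,"dy": -0.13,"dz": 0,"wx": 0,"wy": 0,"wz": 0}
    - {"dx": 0,"dy": -0.15,"dz": 0,"wx": 0,"wy": 0,"wz": 0}

```text
clock: 8.35
tool_pos: [0.4905, 0.3083, 0.3493]
eef_rot: [-0.037, 0.706, -0.706, 0.04]
contact_force: [0.5, 0.6, 0.2]
opening: 0.501
```

```bash
python3 g.py .53 -.322 .26 17.3;python3 -c "
from plant import r;import cv2
cv2.imwrite('pics/w6.png',r.snapshot('wrist')[:,:,::-1])"
```

```text
8.35 [0.4905 0.3083 0.3493] 0.501 [0.5 0.6 0.2] [0.0298 0.0893 0.6309] [-0.0007 -0.2456 -0.0057]
```

View pics/w6.png

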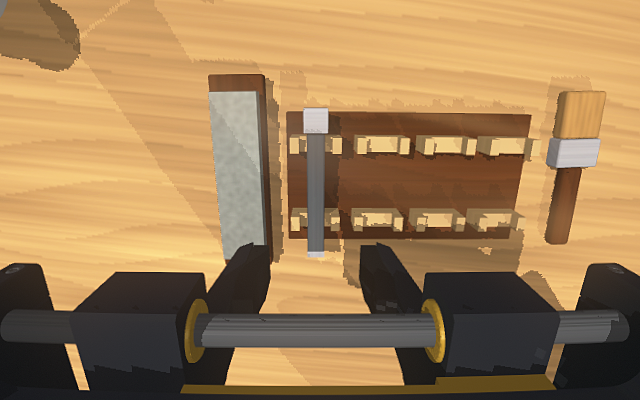

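Emit:
arm_command:
  deltas:
    - {"dx": 0.002,"dy": 0,"dz": 0.045,"wx": 0,"wy": -0.03,"wz": 0}
    - {"dx": 0.004,"dy": 0,"dz": 0.09,"wx": 0,"wy": -0.06,"wz": 0}
    - {"dx": 0.006,"dy": 0,"dz": 0.135,"wx": 0,"wy": -0.09,"wz": 0}
    - {"dx": 0.008,"dy": 0,"dz": 0.18,"wx": 0,"wy": -0.12,"wz": 0}
    - {"dx": 0.01,"dy": 0,"dz": 0.225,"wx": 0,"wy": -0.15,"wz": 0}

```text
clock: 8.9
tool_pos: [0.5042, 0.0816, 0.3462]
eef_rot: [0.081, -0.702, 0.703, -0.081]
contact_force: [1.7, -0.5, -0.2]
opening: 0.5
```

```bash
python3 g.py .53 -.322 .26 17.3
```

```text
8.9 [0.5042 0.0816 0.3462] 0.5 [ 1.7 -0.5 -0.2] [0.0662 0.0873 0.3987] [-0.0032 -0.0937  0.0007]
```

Emit:
arm_command:
  deltas:
    - {"dx": 0.007,"dy": 0.008,"dz": 0.045,"wx": 0,"wy": -0.03,"wz": 0}
    - {"dx": 0.015,"dy": 0.016,"dz": 0.09,"wx": 0,"wy": -0.06,"wz": 0}
    - {"dx": 0.022,"dy": 0.024,"dz": 0.135,"wx": 0,"wy": -0.09,"wz": 0}
    - {"dx": 0.03,"dy": 0.032,"dz": 0.18,"wx": 0,"wy": -0.094,"wz": 0}
    - {"dx": 0.037,"dy": 0.04,"dz": 0.225,"wx": 0,"wy": -0.094,"wz": 0}

```text
clock: 9.4
tool_pos: [0.5188, -0.1462, 0.3064]
eef_rot: [0.106, -0.698, 0.7, -0.106]
contact_force: [0.4, -0.1, -0.4]
opening: 0.5
```

```bash
python3 g.py .53 -.322 .25 17.3
```

```text
9.4 [ 0.5188 -0.1462  0.3064] 0.5 [ 0.4 -0.1 -0.4] [0.0413 0.0568 0.1711] [-0.0025 -0.0012  0.0008]
```

Emit:
arm_command:
  deltas:
    - {"dx": 0.01,"dy": 0.014,"dz": 0.043,"wx": 0,"wy": 0,"wz": 0}
    - {"dx": 0.02,"dy": 0.028,"dz": 0.086,"wx": 0,"wy": 0,"wz": 0}
    - {"dx": 0.03,"dy": 0.042,"dz": 0.13,"wx": 0,"wy": 0,"wz": 0}
    - {"dx": 0.041,"dy": 0.056,"dz": 0.171,"wx": 0,"wy": 0,"wz": 0}
    - {"dx": 0.041,"dy": 0.056,"dz": 0.171,"wx": 0,"wy": 0,"wz": 0}

```text
clock: 9.9
tool_pos: [0.5277, -0.3277, 0.2491]
eef_rot: [0.104, -0.697, 0.702, -0.101]
contact_force: [-0.8, -0.8, -0.1]
opening: 0.5
```

```bash
python3 g.py .53 -.322 .1745 17.3;python3 - <<'E'
from plant import r;import cv2,pickle
c=r.get_calibration('wrist')
cv2.imwrite('pics/w7.png',r.snapshot('wrist')[:,:,::-1])
pickle.dump(c,open("w7.pkl","wb"))
E
python3 g.py .53 -.322 .1745 17.3
```

```text
9.9 [ 0.5277 -0.3277  0.2491] 0.5 [-0.8 -0.8 -0.1] [-0.0042  0.0745 -0.0053] [-0.0076 -0.0147  0.0063]
9.95 [ 0.5288 -0.3238  0.2498] 0.498 [0.5 0.3 0. ] [-0.0019  0.0753 -0.0016] [-0.0038 -0.0097  0.0039]
```

View pics/w7.png

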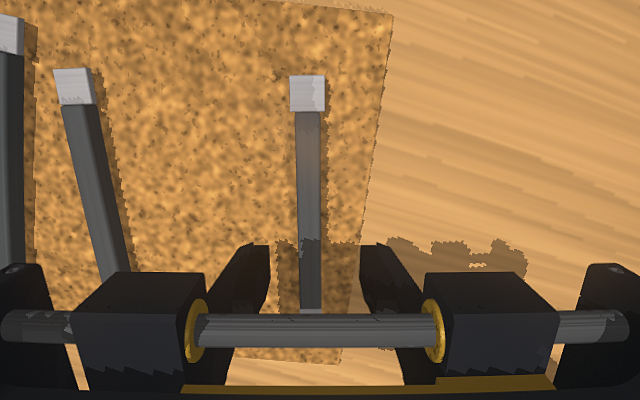

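Emit:
arm_command:
  deltas:
    - {"dx": -0.001,"dy": 0.015,"dz": -0.001,"wx": 0,"wy": -0.005,"wz": 0}
    - {"dx": -0.001,"dy": 0.035,"dz": -0.001,"wx": 0,"wy": -0.005,"wz": 0}
    - {"dx": -0.001,"dy": 0.055,"dz": -0.001,"wx": 0,"wy": -0.005,"wz": 0}
    - {"dx": -0.001,"dy": 0.065,"dz": -0.001,"wx": 0,"wy": -0.005,"wz": 0}
    - {"dx": -0.001,"dy": 0.07,"dz": -0.001,"wx": 0,"wy": -0.005,"wz": 0}

```text
clock: 10.45
tool_pos: [0.5315, -0.3168, 0.1802]
eef_rot: [0.109, -0.699, 0.699, -0.108]
contact_force: [-0.2, -0.1, -0.4]
opening: 0.497
```

```bash
python3 g.py .53 -.322 .175 17.3
```

```text
10.45 [ 0.5315 -0.3168  0.1802] 0.497 [-0.2 -0.1 -0.4] [0.003  0.0052 0.0045] [-0.0001  0.007   0.0014]
```

Emit:
arm_command:
  deltas:
    - {"dx": 0.002,"dy": 0,"dz": 0.004,"wx": 0,"wy": 0.006,"wz": 0}
    - {"dx": 0.002,"dy": 0.003,"dz": 0.004,"wx": 0,"wy": 0.006,"wz": 0}
    - {"dx": 0.002,"dy": 0.005,"dz": 0.004,"wx": 0,"wy": 0.006,"wz": 0}
    - {"dx": 0.002,"dy": 0.005,"dz": 0.004,"wx": 0,"wy": 0.006,"wz": 0}
    - {"dx": 0.002,"dy": 0.005,"dz": 0.004,"wx": 0,"wy": 0.006,"wz": 0}

```text
clock: 10.95
tool_pos: [0.5308, -0.3233, 0.1768]
eef_rot: [0.105, -0.698, 0.7, -0.106]
contact_force: [0.0, 0.3, 0.1]
opening: 0.5
```

```bash
python3 g.py .53 -.322 .175 17.3
```

```text
10.95 [ 0.5308 -0.3233  0.1768] 0.5 [0.  0.3 0.1] [ 0.0004  0.0018 -0.0015] [-0.0034 -0.0023 -0.0003]
```

Emit:
arm_command:
  deltas:
    - {"dx": 0,"dy": 0,"dz": 0,"wx": 0,"wy": 0,"wz": 0}
    - {"dx": 0,"dy": 0,"dz": 0,"wx": 0,"wy": 0,"wz": 0}
    - {"dx": 0,"dy": 0,"dz": 0,"wx": 0,"wy": 0,"wz": 0}
    - {"dx": 0,"dy": 0,"dz": 0,"wx": 0,"wy": 0,"wz": 0}
    - {"dx": 0,"dy": 0,"dz": 0,"wx": 0,"wy": 0,"wz": 0}
  claw: -1

```text
clock: 11.45
tool_pos: [0.5307, -0.3234, 0.1765]
eef_rot: [0.106, -0.698, 0.7, -0.106]
contact_force: [-0.0, 1.3, 0.5]
opening: 0.177
```

```bash
python3 g.py .53 -.322 .175 17.3
```

```text
11.45 [ 0.5307 -0.3234  0.1765] 0.177 [-0.   1.3  0.5] [ 0.0003  0.0015 -0.0015] [-0.0035 -0.0023  0.0001]
```

Emit:
arm_command:
  deltas:
    - {"dx": 0,"dy": -0.02,"dz": 0,"wx": 0,"wy": 0,"wz": 0}
    - {"dx": 0,"dy": -0.045,"dz": 0,"wx": 0,"wy": 0,"wz": 0}
    - {"dx": 0,"dy": -0.075,"dz": 0,"wx": 0,"wy": 0,"wz": 0}
    - {"dx": 0,"dy": -0.11,"dz": -0.02,"wx": 0,"wy": 0.02,"wz": 0}
    - {"dx": 0,"dy": -0.13,"dz": -0.05,"wx": 0,"wy": 0.04,"wz": 0}

```text
clock: 11.95
tool_pos: [0.5159, -0.2767, 0.3083]
eef_rot: [0.092, -0.699, 0.703, -0.094]
contact_force: [-0.5, 0.4, -2.5]
opening: 0.176
```

```bash
python3 g.py .496 .2476 .30 6.2
```

```text
11.95 [ 0.5159 -0.2767  0.3083] 0.176 [-0.5  0.4 -2.5] [-0.1178  0.0056 -0.5113] [-0.0071  0.199  -0.0037]
```

Emit:
arm_command:
  deltas:
    - {"dx": -0.01,"dy": 0,"dz": -0.045,"wx": 0,"wy": 0.02,"wz": 0}
    - {"dx": -0.02,"dy": 0,"dz": -0.09,"wx": 0,"wy": 0.04,"wz": 0}
    - {"dx": -0.03,"dy": 0,"dz": -0.135,"wx": 0,"wy": 0.06,"wz": 0}
    - {"dx": -0.04,"dy": 0,"dz": -0.18,"wx": 0,"wy": 0.08,"wz": 0}
    - {"dx": -0.05,"dy": 0,"dz": -0.225,"wx": 0,"wy": 0.1,"wz": 0}

```text
clock: 12.45
tool_pos: [0.5037, -0.0432, 0.3056]
eef_rot: [0.067, -0.703, 0.705, -0.067]
contact_force: [0.2, 0.6, -3.0]
opening: 0.17
```

```bash
python3 g.py .496 .2476 .30 6.2
```

```text
12.45 [ 0.5037 -0.0432  0.3056] 0.17 [ 0.2  0.6 -3. ] [-0.0471  0.005  -0.2871] [-0.0028  0.1033  0.0005]
```

Emit:
arm_command:
  deltas:
    - {"dx": -0.008,"dy": 0,"dz": -0.047,"wx": 0,"wy": 0.02,"wz": 0}
    - {"dx": -0.016,"dy": 0,"dz": -0.094,"wx": 0,"wy": 0.04,"wz": 0}
    - {"dx": -0.024,"dy": 0,"dz": -0.141,"wx": 0,"wy": 0.06,"wz": 0}
    - {"dx": -0.032,"dy": 0,"dz": -0.188,"wx": 0,"wy": 0.08,"wz": 0}
    - {"dx": -0.04,"dy": 0,"dz": -0.235,"wx": 0,"wy": 0.103,"wz": 0}

```text
clock: 12.95
tool_pos: [0.4985, 0.1953, 0.305]
eef_rot: [0.039, -0.705, 0.707, -0.038]
contact_force: [0.6, 0.1, -3.2]
opening: 0.177
```

Emit:
arm_command:
  deltas:
    - {"dx": -0.007,"dy": 0,"dz": -0.03,"wx": 0,"wy": 0,"wz": 0}
    - {"dx": -0.007,"dy": 0,"dz": -0.052,"wx": 0,"wy": 0,"wz": 0}
    - {"dx": -0.007,"dy": 0.015,"dz": -0.052,"wx": 0,"wy": 0,"wz": 0}
    - {"dx": -0.007,"dy": 0.04,"dz": -0.052,"wx": 0,"wy": 0,"wz": 0}
    - {"dx": -0.007,"dy": 0.04,"dz": -0.052,"wx": 0,"wy": 0,"wz": 0}

```text
clock: 13.45
tool_pos: [0.4989, 0.2454, 0.2625]
eef_rot: [0.041, -0.704, 0.708, -0.037]
contact_force: [-0.2, -0.0, -3.1]
opening: 0.181
```

Emit:
arm_command:
  deltas:
    - {"dx": 0,"dy": 0,"dz": 0,"wx": 0,"wy": 0,"wz": 0}
    - {"dx": 0,"dy": 0,"dz": 0,"wx": 0,"wy": 0,"wz": 0}
    - {"dx": 0,"dy": 0,"dz": 0,"wx": 0,"wy": 0,"wz": 0}
    - {"dx": 0,"dy": 0,"dz": 0,"wx": 0,"wy": 0,"wz": 0}
    - {"dx": 0,"dy": 0,"dz": 0,"wx": 0,"wy": 0,"wz": 0}

```text
clock: 13.95
tool_pos: [0.5006, 0.2457, 0.2656]
eef_rot: [0.038, -0.705, 0.707, -0.039]
contact_force: [0.1, -0.5, -3.1]
opening: 0.174
```

```bash
python3 g.py .496 .2476 .1965 6.2;python3 -c "
from plant import r;import cv2
cv2.imwrite('pics/w8.png',r.snapshot('wrist')[:,:,::-1])"
```

```text
13.95 [0.5006 0.2457 0.2656] 0.174 [ 0.1 -0.5 -3.1] [ 0.0045  0.0691 -0.0025] [-0.0026  0.0012 -0.0014]
```

View pics/w8.png

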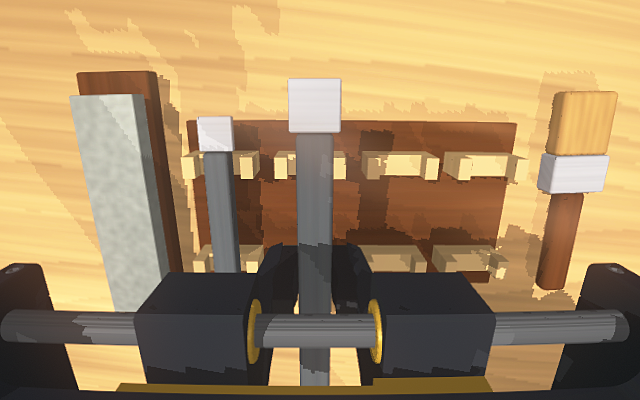

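Emit:
arm_command:
  deltas:
    - {"dx": 0.0045,"dy": 0.012,"dz": -0.002,"wx": 0,"wy": 0,"wz": 0}
    - {"dx": 0.0045,"dy": 0.026,"dz": -0.002,"wx": 0,"wy": 0,"wz": 0}
    - {"dx": 0.0045,"dy": 0.04,"dz": -0.002,"wx": 0,"wy": 0,"wz": 0}
    - {"dx": 0.0045,"dy": 0.05,"dz": -0.002,"wx": 0,"wy": 0,"wz": 0}
    - {"dx": 0.0045,"dy": 0.057,"dz": -0.002,"wx": 0,"wy": 0,"wz": 0}

```text
clock: 14.5
tool_pos: [0.4957, 0.2468, 0.2067]
eef_rot: [0.039, -0.705, 0.707, -0.038]
contact_force: [-0.3, 0.0, -2.6]
opening: 0.175
```

```bash
python3 g.py .496 .2476 .1965 6.2
```

```text
14.5 [0.4957 0.2468 0.2067] 0.175 [-0.3  0.  -2.6] [-0.0004  0.0102 -0.0008] [-0.0039  0.0011  0.0013]
```

Emit:
arm_command:
  deltas:
    - {"dx": 0,"dy": 0.003,"dz": 0,"wx": 0,"wy": 0,"wz": 0}
    - {"dx": 0,"dy": 0.006,"dz": 0,"wx": 0,"wy": 0,"wz": 0}
    - {"dx": 0,"dy": 0.008,"dz": 0,"wx": 0,"wy": 0,"wz": 0}
    - {"dx": 0,"dy": 0.0095,"dz": 0,"wx": 0,"wy": 0,"wz": 0}
    - {"dx": 0,"dy": 0.0095,"dz": 0,"wx": 0,"wy": 0,"wz": 0}

```text
clock: 15.0
tool_pos: [0.4959, 0.247, 0.1987]
eef_rot: [0.038, -0.705, 0.707, -0.039]
contact_force: [0.6, 0.8, -2.3]
opening: 0.174
```

Emit:
arm_command:
  deltas:
    - {"dx": 0,"dy": 0,"dz": 0,"wx": 0,"wy": 0,"wz": 0}
    - {"dx": 0,"dy": 0,"dz": 0,"wx": 0,"wy": 0,"wz": 0}
    - {"dx": 0,"dy": 0,"dz": 0,"wx": 0,"wy": 0,"wz": 0}
    - {"dx": 0,"dy": 0,"dz": 0,"wx": 0,"wy": 0,"wz": 0}
    - {"dx": 0,"dy": 0,"dz": 0,"wx": 0,"wy": 0,"wz": 0}
  claw: -0.2

```text
clock: 15.5
tool_pos: [0.4958, 0.2471, 0.1987]
eef_rot: [0.038, -0.705, 0.707, -0.039]
contact_force: [0.3, -0.5, 0.4]
opening: 0.401
```

Emit:
arm_command:
  deltas:
    - {"dx": 0,"dy": -0.02,"dz": 0,"wx": 0,"wy": 0,"wz": 0}
    - {"dx": 0,"dy": -0.05,"dz": 0,"wx": 0,"wy": 0,"wz": 0}
    - {"dx": 0,"dy": -0.09,"dz": 0,"wx": 0,"wy": 0,"wz": 0}
    - {"dx": 0,"dy": -0.13,"dz": 0,"wx": 0,"wy": 0,"wz": 0}
    - {"dx": 0,"dy": -0.15,"dz": 0,"wx": 0,"wy": 0,"wz": 0}

```text
clock: 16.0
tool_pos: [0.4963, 0.2475, 0.3519]
eef_rot: [0.037, -0.706, 0.706, -0.04]
contact_force: [1.2, 0.1, -0.3]
opening: 0.4
```

```bash
python3 g.py .479 -.1865 .25 17.8;python3 -c "
from plant import r;import cv2
cv2.imwrite('pics/w9.png',r.snapshot('wrist')[:,:,::-1])"
```

```text
16.0 [0.4963 0.2475 0.3519] 0.4 [ 1.2  0.1 -0.3] [0.0649 0.1019 0.4295] [-0.0014 -0.2567 -0.0057]
```

View pics/w9.png

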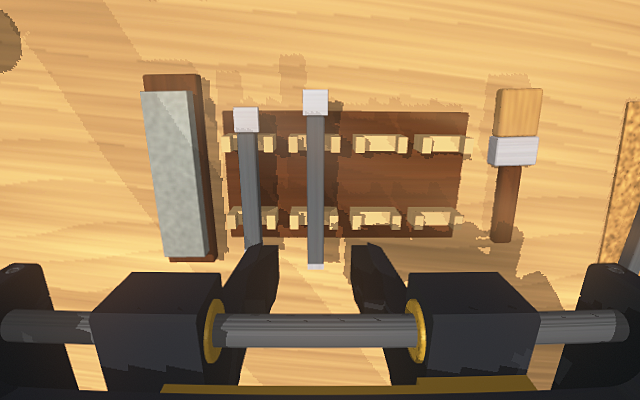

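Emit:
arm_command:
  deltas:
    - {"dx": 0.007,"dy": 0,"dz": 0.045,"wx": 0,"wy": -0.03,"wz": 0}
    - {"dx": 0.014,"dy": 0,"dz": 0.09,"wx": 0,"wy": -0.06,"wz": 0}
    - {"dx": 0.021,"dy": 0,"dz": 0.135,"wx": 0,"wy": -0.09,"wz": 0}
    - {"dx": 0.028,"dy": 0,"dz": 0.18,"wx": 0,"wy": -0.12,"wz": 0}
    - {"dx": 0.035,"dy": 0,"dz": 0.225,"wx": 0,"wy": -0.15,"wz": 0}
  claw: 0

```text
clock: 16.55
tool_pos: [0.485, 0.0182, 0.3489]
eef_rot: [0.081, -0.702, 0.703, -0.081]
contact_force: [1.1, -1.5, 0.6]
opening: 0.496
```

```bash
python3 g.py .479 -.1865 .25 17.8
```

```text
16.55 [0.485  0.0182 0.3489] 0.496 [ 1.1 -1.5  0.6] [0.0522 0.0994 0.1978] [-0.0031 -0.1046  0.0005]
```

Emit:
arm_command:
  deltas:
    - {"dx": 0.012,"dy": 0.02,"dz": 0.044,"wx": 0,"wy": -0.03,"wz": 0}
    - {"dx": 0.024,"dy": 0.04,"dz": 0.087,"wx": 0,"wy": -0.06,"wz": 0}
    - {"dx": 0.036,"dy": 0.06,"dz": 0.13,"wx": 0,"wy": -0.09,"wz": 0}
    - {"dx": 0.048,"dy": 0.08,"dz": 0.17,"wx": 0,"wy": -0.105,"wz": 0}
    - {"dx": 0.052,"dy": 0.098,"dz": 0.197,"wx": 0,"wy": -0.105,"wz": 0}

```text
clock: 17.05
tool_pos: [0.4777, -0.1876, 0.2504]
eef_rot: [0.108, -0.698, 0.7, -0.107]
contact_force: [0.9, 0.0, 0.1]
opening: 0.506
```

Emit:
arm_command:
  deltas:
    - {"dx": 0,"dy": 0,"dz": 0,"wx": 0,"wy": 0,"wz": 0}
    - {"dx": 0,"dy": 0,"dz": 0,"wx": 0,"wy": 0,"wz": 0}
    - {"dx": 0,"dy": 0,"dz": 0,"wx": 0,"wy": 0,"wz": 0}
    - {"dx": 0,"dy": 0,"dz": 0,"wx": 0,"wy": 0,"wz": 0}
    - {"dx": 0,"dy": 0,"dz": 0,"wx": 0,"wy": 0,"wz": 0}

```text
clock: 17.55
tool_pos: [0.4796, -0.1827, 0.2522]
eef_rot: [0.109, -0.698, 0.699, -0.11]
contact_force: [-0.6, 0.2, -0.4]
opening: 0.499
```

```bash
python3 g.py .479 -.1865 .175 17.8;python3 -c "
from plant import r;import cv2
cv2.imwrite('pics/w10.png',r.snapshot('wrist')[:,:,::-1])"
```

```text
17.55 [ 0.4796 -0.1827  0.2522] 0.499 [-0.6  0.2 -0.4] [0.0018 0.0772 0.0032] [-0.0031  0.0015 -0.001 ]
```

View pics/w10.png

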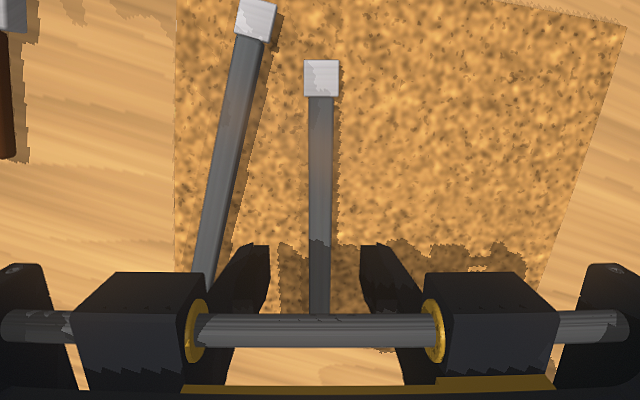

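Emit:
arm_command:
  deltas:
    - {"dx": 0.0015,"dy": 0.015,"dz": 0.003,"wx": 0,"wy": 0,"wz": 0}
    - {"dx": 0.0015,"dy": 0.035,"dz": 0.003,"wx": 0,"wy": 0,"wz": 0}
    - {"dx": 0.0015,"dy": 0.055,"dz": 0.003,"wx": 0,"wy": 0,"wz": 0}
    - {"dx": 0.0015,"dy": 0.065,"dz": 0.003,"wx": 0,"wy": 0,"wz": 0}
    - {"dx": 0.0015,"dy": 0.07,"dz": 0.003,"wx": 0,"wy": 0,"wz": 0}

```text
clock: 18.1
tool_pos: [0.4787, -0.187, 0.181]
eef_rot: [0.11, -0.698, 0.699, -0.109]
contact_force: [0.4, -0.4, 0.6]
opening: 0.501
```

```bash
python3 g.py .479 -.1865 .175 17.8
```

```text
18.1 [ 0.4787 -0.187   0.181 ] 0.501 [ 0.4 -0.4  0.6] [-0.0005  0.006  -0.0004] [-0.0023 -0.0006  0.0013]
```

Emit:
arm_command:
  deltas:
    - {"dx": 0,"dy": 0.003,"dz": 0,"wx": 0,"wy": 0,"wz": 0}
    - {"dx": 0,"dy": 0.006,"dz": 0,"wx": 0,"wy": 0,"wz": 0}
    - {"dx": 0,"dy": 0.007,"dz": 0,"wx": 0,"wy": 0,"wz": 0}
    - {"dx": 0,"dy": 0.007,"dz": 0,"wx": 0,"wy": 0,"wz": 0}
    - {"dx": 0,"dy": 0.007,"dz": 0,"wx": 0,"wy": 0,"wz": 0}

```text
clock: 18.6
tool_pos: [0.4788, -0.1875, 0.175]
eef_rot: [0.109, -0.698, 0.7, -0.109]
contact_force: [0.8, 0.1, 0.4]
opening: 0.499
```

Emit:
arm_command:
  deltas:
    - {"dx": 0,"dy": 0,"dz": 0,"wx": 0,"wy": 0,"wz": 0}
    - {"dx": 0,"dy": 0,"dz": 0,"wx": 0,"wy": 0,"wz": 0}
    - {"dx": 0,"dy": 0,"dz": 0,"wx": 0,"wy": 0,"wz": 0}
    - {"dx": 0,"dy": 0,"dz": 0,"wx": 0,"wy": 0,"wz": 0}
    - {"dx": 0,"dy": 0,"dz": 0,"wx": 0,"wy": 0,"wz": 0}
  claw: -1
  grip_force: 45

```text
clock: 19.1
tool_pos: [0.4788, -0.1874, 0.1747]
eef_rot: [0.109, -0.698, 0.7, -0.109]
contact_force: [0.8, 0.0, 0.2]
opening: 0.176
```

Emit:
arm_command:
  deltas:
    - {"dx": 0,"dy": -0.02,"dz": 0,"wx": 0,"wy": 0,"wz": 0}
    - {"dx": 0,"dy": -0.045,"dz": 0,"wx": 0,"wy": 0,"wz": 0}
    - {"dx": 0,"dy": -0.075,"dz": 0,"wx": 0,"wy": 0,"wz": 0}
    - {"dx": 0,"dy": -0.11,"dz": -0.02,"wx": 0,"wy": 0.02,"wz": 0}
    - {"dx": 0,"dy": -0.13,"dz": -0.05,"wx": 0,"wy": 0.04,"wz": 0}

```text
clock: 19.6
tool_pos: [0.4637, -0.1408, 0.3062]
eef_rot: [0.095, -0.699, 0.702, -0.097]
contact_force: [0.5, 1.4, -3.7]
opening: 0.178
```

```bash
python3 g.py .502 .188 .30 6.2
```

```text
19.6 [ 0.4637 -0.1408  0.3062] 0.178 [ 0.5  1.4 -3.7] [-0.1257  0.0051 -0.3063] [-0.0058  0.2103 -0.0036]
```

Gripped at 0.1748, so the placing height is about 0.195.

Emit:
arm_command:
  deltas:
    - {"dx": -0.016,"dy": 0,"dz": -0.044,"wx": 0,"wy": 0.03,"wz": 0}
    - {"dx": -0.032,"dy": 0,"dz": -0.088,"wx": 0,"wy": 0.06,"wz": 0}
    - {"dx": -0.048,"dy": 0,"dz": -0.13,"wx": 0,"wy": 0.09,"wz": 0}
    - {"dx": -0.064,"dy": 0,"dz": -0.172,"wx": 0,"wy": 0.12,"wz": 0}
    - {"dx": -0.08,"dy": 0,"dz": -0.212,"wx": 0,"wy": 0.15,"wz": 0}

```text
clock: 20.1
tool_pos: [0.4816, 0.0883, 0.3036]
eef_rot: [0.057, -0.704, 0.706, -0.056]
contact_force: [0.6, 0.4, -3.4]
opening: 0.173
```

```bash
python3 g.py .502 .188 .265 6.2
```

```text
20.1 [0.4816 0.0883 0.3036] 0.173 [ 0.6  0.4 -3.4] [-0.0361  0.0383 -0.0953] [-0.003   0.0659  0.0016]
```

Emit:
arm_command:
  deltas:
    - {"dx": -0.014,"dy": 0,"dz": -0.036,"wx": 0,"wy": 0.025,"wz": 0}
    - {"dx": -0.028,"dy": 0.01,"dz": -0.072,"wx": 0,"wy": 0.05,"wz": 0}
    - {"dx": -0.036,"dy": 0.025,"dz": -0.095,"wx": 0,"wy": 0.066,"wz": 0}
    - {"dx": -0.036,"dy": 0.038,"dz": -0.095,"wx": 0,"wy": 0.066,"wz": 0}
    - {"dx": -0.036,"dy": 0.038,"dz": -0.095,"wx": 0,"wy": 0.066,"wz": 0}

```text
clock: 20.6
tool_pos: [0.5012, 0.1858, 0.2637]
eef_rot: [0.041, -0.704, 0.708, -0.037]
contact_force: [-0.2, -0.9, -4.3]
opening: 0.176
```

Emit:
arm_command:
  deltas:
    - {"dx": 0,"dy": 0,"dz": 0,"wx": 0,"wy": 0,"wz": 0}
    - {"dx": 0,"dy": 0,"dz": 0,"wx": 0,"wy": 0,"wz": 0}
    - {"dx": 0,"dy": 0,"dz": 0,"wx": 0,"wy": 0,"wz": 0}
    - {"dx": 0,"dy": 0,"dz": 0,"wx": 0,"wy": 0,"wz": 0}
    - {"dx": 0,"dy": 0,"dz": 0,"wx": 0,"wy": 0,"wz": 0}

```text
clock: 21.1
tool_pos: [0.5027, 0.1854, 0.2661]
eef_rot: [0.038, -0.705, 0.707, -0.038]
contact_force: [0.3, 0.2, -3.4]
opening: 0.177
```

```bash
python3 g.py .502 .188 .195 6.2;python3 -c "
from plant import r;import cv2
cv2.imwrite('pics/w11.png',r.snapshot('wrist')[:,:,::-1])"
```

```text
21.1 [0.5027 0.1854 0.2661] 0.177 [ 0.3  0.2 -3.4] [ 0.0004  0.0711 -0.0028] [-0.0029 -0.0004 -0.0009]
```

View pics/w11.png

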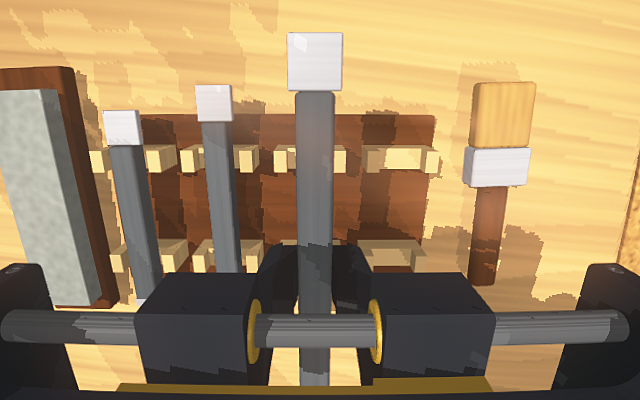

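Emit:
arm_command:
  deltas:
    - {"dx": 0,"dy": 0.012,"dz": -0.003,"wx": 0,"wy": 0,"wz": 0}
    - {"dx": 0,"dy": 0.026,"dz": -0.003,"wx": 0,"wy": 0,"wz": 0}
    - {"dx": 0,"dy": 0.04,"dz": -0.003,"wx": 0,"wy": 0,"wz": 0}
    - {"dx": 0,"dy": 0.052,"dz": -0.003,"wx": 0,"wy": 0,"wz": 0}
    - {"dx": 0,"dy": 0.06,"dz": -0.003,"wx": 0,"wy": 0,"wz": 0}

```text
clock: 21.65
tool_pos: [0.5018, 0.1884, 0.2039]
eef_rot: [0.039, -0.705, 0.707, -0.038]
contact_force: [-0.6, 0.3, -4.3]
opening: 0.173
```

```bash
python3 g.py .502 .188 .195 6.2
```

```text
21.65 [0.5018 0.1884 0.2039] 0.173 [-0.6  0.3 -4.3] [-0.0001  0.0089  0.0004] [-0.004   0.0004  0.0024]
```

Emit:
arm_command:
  deltas:
    - {"dx": 0,"dy": 0.003,"dz": 0,"wx": 0,"wy": 0,"wz": 0}
    - {"dx": 0,"dy": 0.006,"dz": 0,"wx": 0,"wy": 0,"wz": 0}
    - {"dx": 0,"dy": 0.008,"dz": 0,"wx": 0,"wy": 0,"wz": 0}
    - {"dx": 0,"dy": 0.0085,"dz": 0,"wx": 0,"wy": 0,"wz": 0}
    - {"dx": 0,"dy": 0.0085,"dz": 0,"wx": 0,"wy": 0,"wz": 0}

```text
clock: 22.15
tool_pos: [0.5024, 0.1886, 0.1975]
eef_rot: [0.038, -0.705, 0.707, -0.039]
contact_force: [-0.2, -0.5, -4.1]
opening: 0.176
```

Emit:
arm_command:
  deltas:
    - {"dx": 0,"dy": 0,"dz": 0,"wx": 0,"wy": 0,"wz": 0}
    - {"dx": 0,"dy": 0,"dz": 0,"wx": 0,"wy": 0,"wz": 0}
    - {"dx": 0,"dy": 0,"dz": 0,"wx": 0,"wy": 0,"wz": 0}
    - {"dx": 0,"dy": 0,"dz": 0,"wx": 0,"wy": 0,"wz": 0}
    - {"dx": 0,"dy": 0,"dz": 0,"wx": 0,"wy": 0,"wz": 0}
  claw: -0.2

```text
clock: 22.65
tool_pos: [0.5023, 0.1886, 0.1974]
eef_rot: [0.038, -0.705, 0.707, -0.039]
contact_force: [0.3, -0.2, -0.1]
opening: 0.404
```

Emit:
arm_command:
  deltas:
    - {"dx": 0,"dy": -0.02,"dz": 0,"wx": 0,"wy": 0,"wz": 0}
    - {"dx": 0,"dy": -0.05,"dz": 0,"wx": 0,"wy": 0,"wz": 0}
    - {"dx": 0,"dy": -0.09,"dz": 0,"wx": 0,"wy": 0,"wz": 0}
    - {"dx": 0,"dy": -0.13,"dz": 0,"wx": 0,"wy": 0,"wz": 0}
    - {"dx": 0,"dy": -0.15,"dz": 0,"wx": 0,"wy": 0,"wz": 0}

```text
clock: 23.15
tool_pos: [0.5027, 0.189, 0.3504]
eef_rot: [0.037, -0.706, 0.706, -0.04]
contact_force: [-0.2, -0.1, 1.0]
opening: 0.401
```

```bash
python3 g.py .48 -.1165 .25 2.4;python3 -c "
from plant import r;import cv2
cv2.imwrite('pics/w12.png',r.snapshot('wrist')[:,:,::-1])"
```

```text
23.15 [0.5027 0.189  0.3504] 0.401 [-0.2 -0.1  1. ] [0.056  0.1005 0.3011] [-0.0012  0.0844 -0.0057]
```

View pics/w12.png

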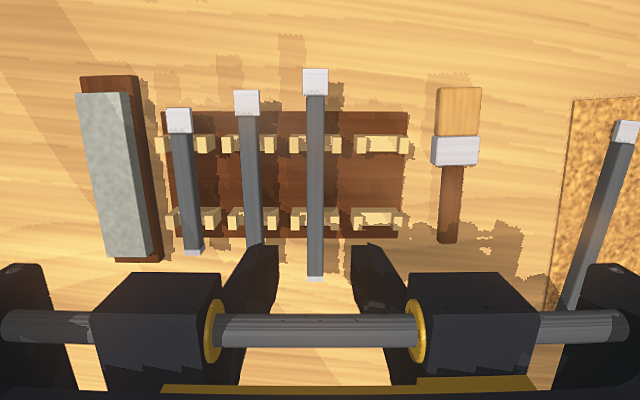

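Emit:
arm_command:
  deltas:
    - {"dx": 0.008,"dy": 0,"dz": 0.046,"wx": 0,"wy": 0.015,"wz": 0}
    - {"dx": 0.016,"dy": 0,"dz": 0.092,"wx": 0,"wy": 0.03,"wz": 0}
    - {"dx": 0.024,"dy": 0,"dz": 0.138,"wx": 0,"wy": 0.045,"wz": 0}
    - {"dx": 0.032,"dy": 0,"dz": 0.184,"wx": 0,"wy": 0.06,"wz": 0}
    - {"dx": 0.04,"dy": 0.01,"dz": 0.23,"wx": 0,"wy": 0.084,"wz": 0}
  claw: 0

```text
clock: 23.7
tool_pos: [0.4873, -0.0458, 0.3382]
eef_rot: [0.014, -0.706, 0.708, -0.016]
contact_force: [1.4, -0.4, -0.7]
opening: 0.498
```

```bash
python3 g.py .48 -.1165 .25 2.4
```

```text
23.7 [ 0.4873 -0.0458  0.3382] 0.498 [ 1.4 -0.4 -0.7] [0.0105 0.0884 0.0701] [-0.0032  0.0005 -0.0032]
```

Emit:
arm_command:
  deltas:
    - {"dx": 0.004,"dy": 0.02,"dz": 0.025,"wx": 0,"wy": 0,"wz": 0}
    - {"dx": 0.008,"dy": 0.04,"dz": 0.05,"wx": 0,"wy": 0,"wz": 0}
    - {"dx": 0.0105,"dy": 0.065,"dz": 0.07,"wx": 0,"wy": 0,"wz": 0}
    - {"dx": 0.0105,"dy": 0.088,"dz": 0.07,"wx": 0,"wy": 0,"wz": 0}
    - {"dx": 0.0105,"dy": 0.088,"dz": 0.07,"wx": 0,"wy": 0,"wz": 0}

```text
clock: 24.2
tool_pos: [0.4787, -0.1152, 0.2476]
eef_rot: [0.016, -0.706, 0.707, -0.013]
contact_force: [-0.3, 0.3, 0.4]
opening: 0.501
```

Emit:
arm_command:
  deltas:
    - {"dx": 0,"dy": 0,"dz": 0,"wx": 0,"wy": 0,"wz": 0}
    - {"dx": 0,"dy": 0,"dz": 0,"wx": 0,"wy": 0,"wz": 0}
    - {"dx": 0,"dy": 0,"dz": 0,"wx": 0,"wy": 0,"wz": 0}
    - {"dx": 0,"dy": 0,"dz": 0,"wx": 0,"wy": 0,"wz": 0}
    - {"dx": 0,"dy": 0,"dz": 0,"wx": 0,"wy": 0,"wz": 0}

```text
clock: 24.7
tool_pos: [0.48, -0.1145, 0.2505]
eef_rot: [0.015, -0.706, 0.708, -0.016]
contact_force: [-0.3, -0.4, -0.1]
opening: 0.497
```

```bash
python3 g.py .48 -.1165 .175 2.4;python3 -c "
from plant import r;import cv2
cv2.imwrite('pics/w13.png',r.snapshot('wrist')[:,:,::-1])"
```

```text
24.7 [ 0.48   -0.1145  0.2505] 0.497 [-0.3 -0.4 -0.1] [0.0002 0.0755 0.0018] [-0.0033  0.0013 -0.0018]
```

View pics/w13.png

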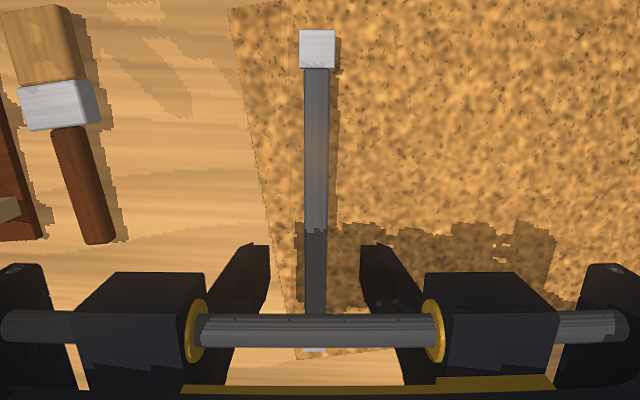

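Emit:
arm_command:
  deltas:
    - {"dx": 0,"dy": 0.015,"dz": 0.0015,"wx": 0,"wy": 0,"wz": 0}
    - {"dx": 0,"dy": 0.035,"dz": 0.0015,"wx": 0,"wy": 0,"wz": 0}
    - {"dx": 0,"dy": 0.055,"dz": 0.0015,"wx": 0,"wy": 0,"wz": 0}
    - {"dx": 0,"dy": 0.065,"dz": 0.0015,"wx": 0,"wy": 0,"wz": 0}
    - {"dx": 0,"dy": 0.07,"dz": 0.0015,"wx": 0,"wy": 0,"wz": 0}

```text
clock: 25.25
tool_pos: [0.4798, -0.1163, 0.1793]
eef_rot: [0.015, -0.706, 0.708, -0.015]
contact_force: [0.1, -0.4, -0.1]
opening: 0.497
```

Emit:
arm_command:
  deltas:
    - {"dx": 0,"dy": 0.003,"dz": 0,"wx": 0,"wy": 0,"wz": 0}
    - {"dx": 0,"dy": 0.006,"dz": 0,"wx": 0,"wy": 0,"wz": 0}
    - {"dx": 0,"dy": 0.0065,"dz": 0,"wx": 0,"wy": 0,"wz": 0}
    - {"dx": 0,"dy": 0.0065,"dz": 0,"wx": 0,"wy": 0,"wz": 0}
    - {"dx": 0,"dy": 0.0065,"dz": 0,"wx": 0,"wy": 0,"wz": 0}

```text
clock: 25.75
tool_pos: [0.4801, -0.1164, 0.1738]
eef_rot: [0.015, -0.706, 0.708, -0.015]
contact_force: [1.1, 0.7, 0.7]
opening: 0.501
```

```bash
python3 g.py .48 -.1165 .175 2.4
```

```text
25.75 [ 0.4801 -0.1164  0.1738] 0.501 [1.1 0.7 0.7] [ 0.0001 -0.0012  0.0001] [-0.0032  0.0007 -0.0013]
```

Place height will be about 0.194–0.195.

Emit:
arm_command:
  deltas:
    - {"dx": 0,"dy": 0,"dz": 0,"wx": 0,"wy": 0,"wz": 0}
    - {"dx": 0,"dy": 0,"dz": 0,"wx": 0,"wy": 0,"wz": 0}
    - {"dx": 0,"dy": 0,"dz": 0,"wx": 0,"wy": 0,"wz": 0}
    - {"dx": 0,"dy": 0,"dz": 0,"wx": 0,"wy": 0,"wz": 0}
    - {"dx": 0,"dy": 0,"dz": 0,"wx": 0,"wy": 0,"wz": 0}
  claw: -1
  grip_force: 50

```text
clock: 26.25
tool_pos: [0.48, -0.1162, 0.1735]
eef_rot: [0.015, -0.706, 0.708, -0.015]
contact_force: [-0.5, 0.6, 2.0]
opening: 0.175
```

Emit:
arm_command:
  deltas:
    - {"dx": 0,"dy": -0.02,"dz": 0,"wx": 0,"wy": 0,"wz": 0}
    - {"dx": 0,"dy": -0.045,"dz": 0,"wx": 0,"wy": 0,"wz": 0}
    - {"dx": 0,"dy": -0.075,"dz": 0,"wx": 0,"wy": 0,"wz": 0}
    - {"dx": 0,"dy": -0.11,"dz": -0.02,"wx": 0,"wy": -0.02,"wz": 0}
    - {"dx": 0,"dy": -0.13,"dz": -0.05,"wx": 0,"wy": -0.04,"wz": 0}

```text
clock: 26.75
tool_pos: [0.4777, -0.0677, 0.305]
eef_rot: [0.024, -0.705, 0.708, -0.025]
contact_force: [1.3, -0.0, -5.1]
opening: 0.173
```

```bash
python3 g.py .5085 .1283 .30 6.2
```

```text
26.75 [ 0.4777 -0.0677  0.305 ] 0.173 [ 1.3 -0.  -5.1] [-0.0444  0.0043 -0.1934] [-0.0054 -0.0489 -0.0025]
```

Emit:
arm_command:
  deltas:
    - {"dx": -0.01,"dy": 0,"dz": -0.043,"wx": 0,"wy": -0.012,"wz": 0}
    - {"dx": -0.02,"dy": 0,"dz": -0.086,"wx": 0,"wy": -0.024,"wz": 0}
    - {"dx": -0.03,"dy": 0,"dz": -0.13,"wx": 0,"wy": -0.036,"wz": 0}
    - {"dx": -0.04,"dy": 0,"dz": -0.17,"wx": 0,"wy": -0.049,"wz": 0}
    - {"dx": -0.044,"dy": 0,"dz": -0.193,"wx": 0,"wy": -0.049,"wz": 0}

```text
clock: 27.25
tool_pos: [0.5072, 0.1341, 0.3023]
eef_rot: [0.042, -0.706, 0.706, -0.042]
contact_force: [0.1, 0.1, -5.1]
opening: 0.175
```

Emit:
arm_command:
  deltas:
    - {"dx": 0,"dy": 0.01,"dz": 0,"wx": 0,"wy": 0,"wz": 0}
    - {"dx": 0,"dy": 0.03,"dz": 0,"wx": 0,"wy": 0,"wz": 0}
    - {"dx": 0,"dy": 0.04,"dz": 0,"wx": 0,"wy": 0,"wz": 0}
    - {"dx": 0,"dy": 0.04,"dz": 0,"wx": 0,"wy": 0,"wz": 0}
    - {"dx": 0,"dy": 0.04,"dz": 0,"wx": 0,"wy": 0,"wz": 0}

```text
clock: 27.75
tool_pos: [0.5074, 0.1288, 0.2627]
eef_rot: [0.04, -0.705, 0.707, -0.039]
contact_force: [0.5, -0.3, -5.1]
opening: 0.171
```

```bash
python3 g.py .5085 .1283 .195 6.2;python3 -c "
from plant import r;import cv2
cv2.imwrite('pics/w14.png',r.snapshot('wrist')[:,:,::-1])"
```

```text
27.75 [0.5074 0.1288 0.2627] 0.171 [ 0.5 -0.3 -5.1] [-0.0011  0.0678  0.0004] [-0.0037  0.004   0.0008]
```

View pics/w14.png

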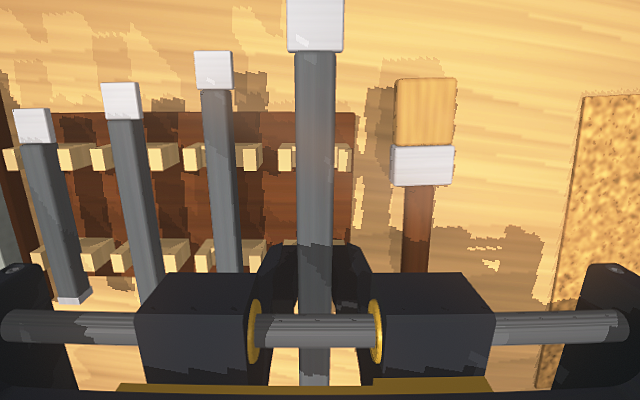

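Emit:
arm_command:
  deltas:
    - {"dx": -0.001,"dy": 0.012,"dz": 0,"wx": 0,"wy": 0.002,"wz": 0}
    - {"dx": -0.001,"dy": 0.026,"dz": 0,"wx": 0,"wy": 0.002,"wz": 0}
    - {"dx": -0.001,"dy": 0.04,"dz": 0,"wx": 0,"wy": 0.002,"wz": 0}
    - {"dx": -0.001,"dy": 0.05,"dz": 0,"wx": 0,"wy": 0.002,"wz": 0}
    - {"dx": -0.001,"dy": 0.057,"dz": 0,"wx": 0,"wy": 0.002,"wz": 0}

```text
clock: 28.3
tool_pos: [0.5083, 0.1294, 0.2047]
eef_rot: [0.039, -0.705, 0.707, -0.039]
contact_force: [-0.2, -0.0, -4.0]
opening: 0.177
```

```bash
python3 g.py .5085 .1283 .195 6.2
```

```text
28.3 [0.5083 0.1294 0.2047] 0.177 [-0.2 -0.  -4. ] [-0.0001  0.0097  0.0011] [-0.0033  0.0033  0.001 ]
```

Emit:
arm_command:
  deltas:
    - {"dx": 0,"dy": 0.003,"dz": 0.001,"wx": 0,"wy": 0,"wz": 0}
    - {"dx": 0,"dy": 0.006,"dz": 0.001,"wx": 0,"wy": 0,"wz": 0}
    - {"dx": 0,"dy": 0.008,"dz": 0.001,"wx": 0,"wy": 0,"wz": 0}
    - {"dx": 0,"dy": 0.0095,"dz": 0.001,"wx": 0,"wy": 0,"wz": 0}
    - {"dx": 0,"dy": 0.0095,"dz": 0.001,"wx": 0,"wy": 0,"wz": 0}

```text
clock: 28.8
tool_pos: [0.5086, 0.1285, 0.1965]
eef_rot: [0.039, -0.705, 0.707, -0.039]
contact_force: [-0.0, -0.3, -4.8]
opening: 0.176
```

Emit:
arm_command:
  deltas:
    - {"dx": 0,"dy": 0,"dz": 0,"wx": 0,"wy": 0,"wz": 0}
    - {"dx": 0,"dy": 0,"dz": 0,"wx": 0,"wy": 0,"wz": 0}
    - {"dx": 0,"dy": 0,"dz": 0,"wx": 0,"wy": 0,"wz": 0}
    - {"dx": 0,"dy": 0,"dz": 0,"wx": 0,"wy": 0,"wz": 0}
    - {"dx": 0,"dy": 0,"dz": 0,"wx": 0,"wy": 0,"wz": 0}
  claw: -0.2

```text
clock: 29.3
tool_pos: [0.5086, 0.1285, 0.1966]
eef_rot: [0.039, -0.705, 0.707, -0.039]
contact_force: [-0.4, 0.7, 0.0]
opening: 0.401
```

Emit:
arm_command:
  deltas:
    - {"dx": 0,"dy": -0.02,"dz": 0,"wx": 0,"wy": 0,"wz": 0}
    - {"dx": 0,"dy": -0.05,"dz": 0,"wx": 0,"wy": 0,"wz": 0}
    - {"dx": 0,"dy": -0.09,"dz": 0,"wx": 0,"wy": 0,"wz": 0}
    - {"dx": 0,"dy": -0.13,"dz": 0,"wx": 0,"wy": 0,"wz": 0}
    - {"dx": 0,"dy": -0.17,"dz": 0,"wx": 0,"wy": 0,"wz": 0}

```text
clock: 29.8
tool_pos: [0.5081, 0.1288, 0.368]
eef_rot: [0.039, -0.705, 0.707, -0.039]
contact_force: [-0.0, -0.3, -0.1]
opening: 0.397
```

```bash
python3 g.py .42 .22 .42 6.2
```

```text
29.8 [0.5081 0.1288 0.368 ] 0.397 [-0.  -0.3 -0.1] [ 0.0775 -0.0522 -0.1003] [-0.0031  0.0033  0.0001]
```

Emit:
arm_command:
  deltas:
    - {"dx": 0.02,"dy": -0.01,"dz": -0.02,"wx": 0,"wy": 0,"wz": 0}
    - {"dx": 0.04,"dy": -0.02,"dz": -0.04,"wx": 0,"wy": 0,"wz": 0}
    - {"dx": 0.06,"dy": -0.03,"dz": -0.06,"wx": 0,"wy": 0,"wz": 0}
    - {"dx": 0.08,"dy": -0.04,"dz": -0.08,"wx": 0,"wy": 0,"wz": 0}
    - {"dx": 0.1,"dy": -0.05,"dz": -0.1,"wx": 0,"wy": 0,"wz": 0}

```text
clock: 30.3
tool_pos: [0.3969, 0.2178, 0.4166]
eef_rot: [0.039, -0.705, 0.707, -0.039]
contact_force: [0.0, 0.2, 0.4]
opening: 0.397
```

Emit:
arm_command:
  deltas:
    - {"dx": 0,"dy": 0,"dz": 0,"wx": 0,"wy": 0,"wz": 0}
    - {"dx": 0,"dy": 0,"dz": 0,"wx": 0,"wy": 0,"wz": 0}
    - {"dx": 0,"dy": 0,"dz": 0,"wx": 0,"wy": 0,"wz": 0}
    - {"dx": 0,"dy": 0,"dz": 0,"wx": 0,"wy": 0,"wz": 0}
    - {"dx": 0,"dy": 0,"dz": 0,"wx": 0,"wy": 0,"wz": 0}

```text
clock: 30.8
tool_pos: [0.3986, 0.2166, 0.4158]
eef_rot: [0.038, -0.705, 0.707, -0.039]
contact_force: [0.2, 0.3, 0.2]
opening: 0.399
```

Run:
```python
from h import *
from plant import r
c=r.get_calibration("wrist");a=r.snapshot("wrist")[:,:,::-1].copy()
cv2.imwrite("pics/w15.png",a);cv2.imwrite("pics/s15.png",r.snapshot("scene")[:,:,::-1])
hsv=cv2.cvtColor(a,cv2.COLOR_BGR2HSV)
m=(hsv[...,1]<70).astype(np.uint8);m[250:]=0
m=cv2.morphologyEx(m,cv2.MORPH_OPEN,np.ones((3,3)))
n,l,s,_=cv2.connectedComponentsWithStats(m)
C=np.array([.499,.2178]);t=np.radians(6.2);u=np.array([np.cos(t),np.sin(t)]);v=np.array([-u[1],u[0]])
for i in range(1,n):
    if s[i,4]<400: continue
    ys,xs=np.nonzero(l==i); P=plane(c,np.c_[xs,ys],0.038)
    mu=P.mean(0);d=np.linalg.svd(P-mu,full_matrices=False)[2][0];d=d*np.sign(d[0]);p=(P-mu)@d
    mid=mu+d*(p.max()+p.min())/2
    print(s[i],'len',np.ptp(p).round(4),'along',((mid-C)@u).round(4),'across',((mid-C)@v).round(4),'ang',np.degrees(np.arctan2(d[1],d[0])).round(2))
```

```text
[ 139    0   60  147 6463] len 0.1432 along -0.0033 across 0.1568 ang 6.72
[ 220    0   28  141 2534] len 0.135 along -0.0009 across 0.0898 ang 5.96
[ 283    0   22  156 2451] len 0.1508 along -0.0092 across 0.0294 ang 6.43
[ 342    0   21  167 2673] len 0.163 along -0.0151 across -0.0288 ang 6.44
[ 396    0   29  175 3052] len 0.1728 along -0.019 across -0.0882 ang 6.48
[ 454   32   45   30 1228] len 0.0446 along 0.0266 across -0.1526 ang -79.76
```

View pics/w15.png

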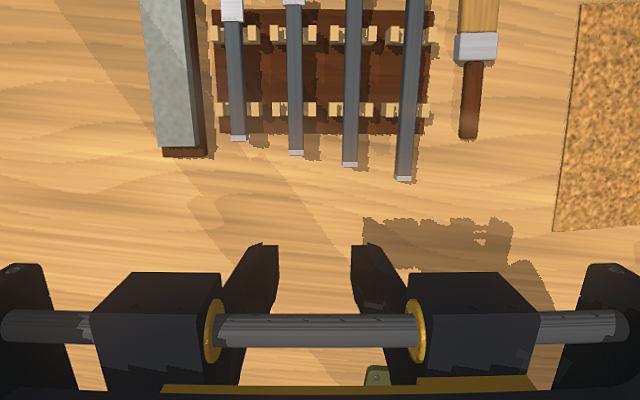

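View pics/s15.png

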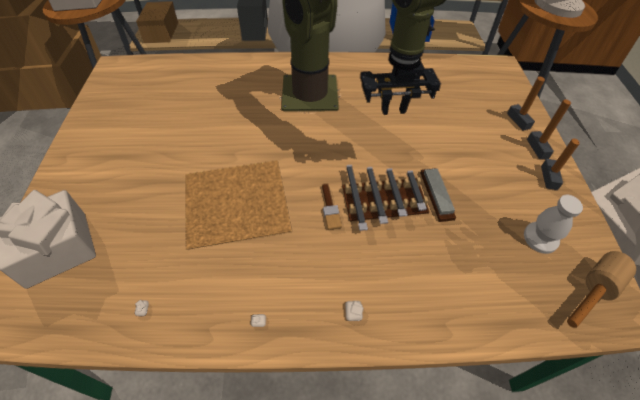

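Run:
```python
from h import *
from plant import r
c=r.get_calibration("top");a=r.snapshot("top")[:,:,::-1].copy()
cv2.imwrite("pics/t15.png",cv2.resize(a[140:260,185:330],None,fx=5,fy=5,interpolation=cv2.INTER_CUBIC))
print(r.get_state()["clock"])
```

```text
30.95
```

View pics/t15.png

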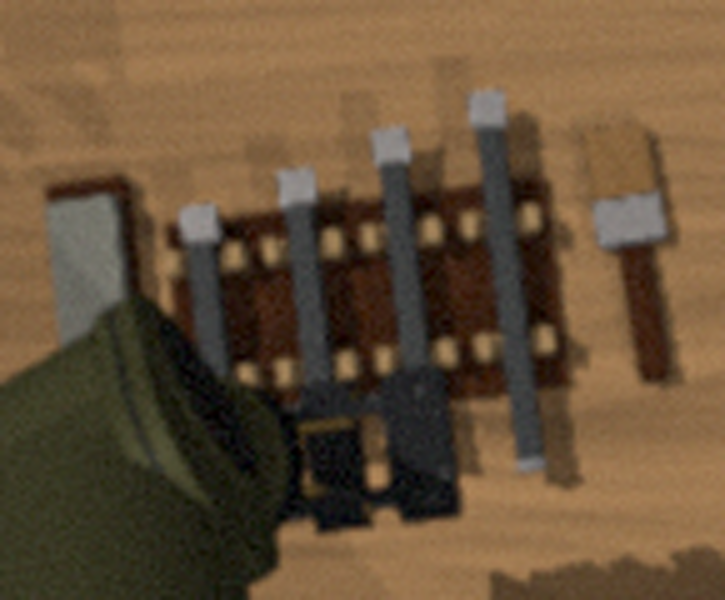

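Emit:
arm_command:
  deltas:
    - {"dx": 0,"dy": 0,"dz": 0.045,"wx": 0,"wy": 0,"wz": 0}
    - {"dx": 0,"dy": 0,"dz": 0.09,"wx": 0,"wy": 0,"wz": 0}
    - {"dx": 0,"dy": 0,"dz": 0.135,"wx": 0,"wy": 0,"wz": 0}
    - {"dx": 0,"dy": 0,"dz": 0.18,"wx": 0,"wy": 0,"wz": 0}
    - {"dx": 0,"dy": 0,"dz": 0.225,"wx": 0,"wy": 0,"wz": 0}

```text
clock: 31.45
tool_pos: [0.4229, -0.0081, 0.4167]
eef_rot: [0.039, -0.705, 0.707, -0.039]
contact_force: [1.2, -1.0, 0.4]
opening: 0.398
```

Emit:
arm_command:
  deltas:
    - {"dx": 0,"dy": 0,"dz": 0.045,"wx": 0,"wy": 0,"wz": 0}
    - {"dx": 0,"dy": 0,"dz": 0.09,"wx": 0,"wy": 0,"wz": 0}
    - {"dx": 0,"dy": 0,"dz": 0.135,"wx": 0,"wy": 0,"wz": 0}
    - {"dx": 0,"dy": 0,"dz": 0.16,"wx": 0,"wy": 0,"wz": 0}
    - {"dx": 0,"dy": 0,"dz": 0.16,"wx": 0,"wy": 0,"wz": 0}

```text
clock: 31.95
tool_pos: [0.4403, -0.1696, 0.4171]
eef_rot: [0.036, -0.704, 0.708, -0.037]
contact_force: [-0.8, 1.1, 0.5]
opening: 0.4
```

Run:
```python
from h import *
from plant import r
c=r.get_calibration("top");a=r.snapshot("top")[:,:,::-1].copy()
cv2.imwrite("pics/t16.png",cv2.resize(a[140:260,185:330],None,fx=5,fy=5,interpolation=cv2.INTER_CUBIC))
hsv=cv2.cvtColor(a,cv2.COLOR_BGR2HSV)
m=(hsv[...,1]<90).astype(np.uint8);m[:150]=0;m[250:]=0;m[:,:190]=0;m[:,325:]=0
n,l,s,_=cv2.connectedComponentsWithStats(m)
C=np.array([.499,.2178]);t=np.radians(6.2);u=np.array([np.cos(t),np.sin(t)]);v=np.array([-u[1],u[0]])
for i in range(1,n):
    if s[i,4]<60: continue
    ys,xs=np.nonzero(l==i); P=plane(c,np.c_[xs,ys],0.038)
    mu=P.mean(0);d=np.linalg.svd(P-mu,full_matrices=False)[2][0];d=d*np.sign(d[0]);p=(P-mu)@d
    mid=mu+d*(p.max()+p.min())/2
    print(s[i],'len',np.ptp(p).round(4),'along',((mid-C)@u).round(4),'across',((mid-C)@v).round(4),'ang',np.degrees(np.arctan2(d[1],d[0])).round(2))
b=cv2.imread("pics/top0.png")
m0=(cv2.cvtColor(b,cv2.COLOR_BGR2HSV)[...,1]<90)
for nm,(x0,x1,y0,y1) in dict(stone=(190,216,165,245),brush=(300,322,160,220)).items():
    f=lambda M:[np.mean(k).round(2) for k in np.nonzero(M[y0:y1,x0:x1])]
    print(nm,f(m0),f(m))
```

```text
[278 158  17  77 482] len 0.2305 along -0.0004 across -0.0901 ang 6.23
[259 165  15  67 434] len 0.2009 along 0.0009 across -0.0299 ang 6.28
[240 173  14  57 379] len 0.1701 along -0.0009 across 0.0289 ang 6.28
[194 179  22  55 853] len 0.1642 along 0.0022 across 0.158 ang 6.77
[303 178  16  12 150] len 0.0437 along 0.0253 across -0.1666 ang -81.91
[220 181  13  47 320] len 0.1404 along -0.0014 across 0.0896 ang 6.25
stone [np.float64(40.81), np.float64(13.9)] [np.float64(40.98), np.float64(13.97)]
brush [np.float64(23.66), np.float64(10.55)] [np.float64(23.65), np.float64(10.47)]
```

View pics/t16.png

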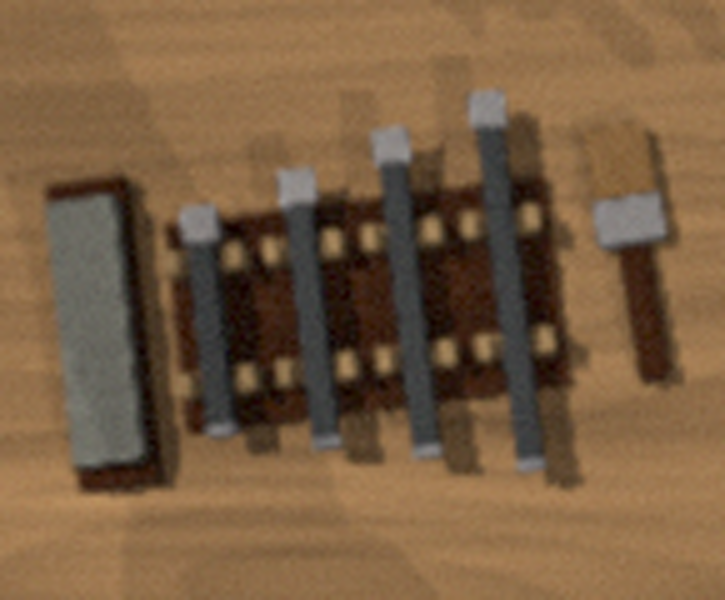

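All four chisels are in their notches, within about 2 mm and 0.1° of their cradles. The stone and brush haven't moved, so I'm handing the job in.

```bash
python3 -c "
from plant import r
print(r.finish_job())"
```

```text
the job is handed in; nothing more can be done
None
```

All four chisels are in the rack and I handed the job in at about 32 s of the 109 s allowed; `finish_job` reported no verdict. Counting from the whetstone (cradle_0), they lie in the order 140, 170, 200, 230 mm.

- **Final placement:** in the last top view each chisel was within about 2 mm of its cradle's centre, lengthwise and sideways, and within about 0.1° of the rack's direction. Heights were not measured directly; all four look seated in their notches.
- **Stone and brush:** neither had shifted by more than about 0.2 px in the top view, well under 1 mm.
- **Contact on the first chisel:** setting down the 140 mm chisel gave a brief wrist force of about 45 N, under the 120 N limit. I lowered the other three more slowly.
- **Check that disagreed:** an earlier wrist view put the 230 mm chisel about 10 mm off lengthwise. Its end cap appeared to be missed by the colour mask there and the blade tips were out of frame. The clean top view put it within 1 mm, so I trusted that one.

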